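# Fit the detector carriage on the arc rod of a light-scattering bench

### The job

The detector carriage of the light-scattering bench was taken off for cleaning and now stands beside it: pick it up, set it on the plate with its lens tube towards the sample vial and thread it onto the free end of the curved guide rod, which was clamped by eye, so feel for it. Then slide the carriage round the bend, turning it with the rod, until it rests against the stop collar, and let go. Do it gently: never force the carriage against the rod or the collar, do not shove the collar along, since it marks the measuring angle, and leave the vial and everything else where they are.

Things in the scene. Friction and masses are not known exactly. Their poses are not given: they have to be found in the camera images.
- bench: Fixed instrument: grey plate, x -160..210, y -185..115, top 12 mm over the lab bench. Origin: vial axis, plate's underside. Steel guide rod 12 mm thick, axis 36 mm over the lab bench, drawn as an arc of radius 140 mm about the origin from its rounded free end at -100 deg (from bench x, anticlockwise) through -45 and 0 to a post at 31 deg. Lamp at x -155..-58, y +-25, 88 mm high; vial at the origin, top at 79.
- carriage: Loose detector carriage, 0.29-0.47 kg, 108 mm tall. Origin: centre of the underside; +x: travel direction towards the collar, +y: lens side. White shoe 44 (x) x 48 x 5 mm, aluminium bushing block 28 x 44 x 48 mm high bored 14.5 mm along x, on it a pale housing 30 (x) x 42 (y) mm from z 48 to 108 (grip it there, across x); lens tube d 22 mm at z 60, y 20..38.
- bore (a point): Centre of the carriage's bore, 24 mm over its underside: standing on the plate it is level with the rod. About 1 mm of play on the rod to each side (the curve takes up the rest); it binds if held off the rod's line or not turned with the bend. Pressing it on rod or collar with over 20 N counts as forcing.
- front_face (a point): Centre of the front (+x) face of the carriage's bushing block, 14 mm ahead of the bore centre; it meets the collar.
- lens (a point): Front of the carriage's lens tube, 38 mm in +y of the carriage's axis.
- rod_tip (a point): Drawn free end of the rod (centre of its round end, radius 6 mm), axes as bench; the carriage enters heading along bench +x turned -10 deg. The real rod is rigid but clamped turned up to 0.05 rad either way about its point at -10 deg: its end lies up to 7 mm outward and then equally far forward in the heading, or inward and equally far back; nearer the collar the error fades. Unmeasured: feel or see it.
- arc_centre (a point): Centre of the rod's drawn arc, on the vial axis at rod height; axes as the bench.
- stop_face (a point): Centre of the contact face of the stop collar (shoulder d 17, collar d 28 mm, dark steel, thumb screw outward), 36 mm up, between -26 and 2 deg of the arc, up to 2 mm off the real rod's axis. x points out from the arc centre, y onward along the rod, the way the carriage comes. The collar is held by friction and slips along the rod at about 20 N.
Mind the look-alikes: they are no part of the job. What is shaped like the carriage but purple is not meant.

How it is judged:
By the outcome, as a careful person would: the job done as asked, in the order asked, and still so for the second after the job is handed in, with the robot touching nothing.
It also fails if it takes over 72 s, if anything falls off the work surface, if the arm or the gripper's body presses on something with over 40 N, if the wrist force passes 120 N, or if a joint passes its speed limit or range.

### The arm

A 7-joint arm with a two-finger parallel gripper is mounted at the origin on the work surface. World frame = base frame: x ahead of the robot, y to its left, z up, the work surface at z = 0. Lengths are in mm, angles in rad, forces in N, time in s.
With the tool pointing down it reaches from about 425 to 1025 mm from the base axis. Payload 9.4 kg.
Tool frame: the origin (TCP) lies midway between the tips of the shut fingers; the grasp point (between the pads) lies r.tcp_to_grasp behind it (r.tcp_to_grasp is the distance from the TCP to the grasp point, in mm); y points along the fingers, x is the direction in which the jaws open and shut, and the axes are right-handed (so a half turn about y gives the same grasp; the last joint's range is limited). The gripper opens to 93 mm and grips with 3 to 60 N. Pads are 15 mm wide; open, the fingers measure 128 mm over their backs; the gripper's body (75 mm by 188 mm) begins 65 mm behind the grasp point.
Start: joints at [-1.257, 0.599, -0.003, 1.599, 0.002, 0.943, -0.08], TCP at [276.177, 670.336, 218.618] pointing down, gripper open.
Joint ranges: [-2.57, 2.57], [-0.35, 1.97], [-1.29, 1.29], [0.11, 2.56], [-1.05, 4.19], [0.11, 1.86], [-2.63, 2.63]. Speed limits (rad/s): [2.22, 2.22, 3.01, 3.01, 3.14, 3.14, 3.14].

### API

Orientations are given as a 3x3 rotation matrix whose columns are the frame's x, y, z axes.
In Python, from station import status, cams, r gives the robot as it stands.
- The arm moves only by the tool carry_out, never from a script. Its argument "increments" is a list that holds one entry, the list of rows, each a list of 7 numbers: the closure in counts, from 0 (fully open) to 255 (shut), then the shift along the tool's x, y, z in mm, then the turn, a rotation vector about the tool's x, y, z in degrees. In form: [[[claw, tx, ty, tz, rx, ry, rz], ...]]. A call has exactly 5 rows; each row shifts and turns the pose as measured when the row begins, along the tool's axes as they then stand; what a row does not reach is not made up. A row lasts 1/12 s, in which the tool goes at most 41.7 mm and 7.16 degrees, less where a joint would pass 70% of its speed; a pose out of reach is approached as far as the arm can. A call with a gripper value outside its range is refused whole. The fingers move at their own pace and stop on an object; "newtons" is the grip in N (left out, the last holds). Time passes only in rows, so rows that do not move let the fingers close, or fill a call up. It gives the time, the measured TCP pose, the force and the opening at its end, in the units of the state.
- status.get_state(): the state, without advancing time (a new reading comes with each control period).
- cams.read_camera(name): name is "side" or "top" or "wrist"; returns a dict with "image" (480x640x3 uint8, red, green, blue), "range_z" (480x640 float32, mm along the optical axis (not along the pixel's ray), 0 where there is no reading), "camera_matrix" (3x3 intrinsics, pixels), "rvec" (rotation vector, rad) and "tvec" (3), from world to camera coordinates, as OpenCV has them. Camera axes: x right, y down, z forward; pixel columns grow to the right and rows downward; lengths in mm; the calibration is good to about 2 mm. A picture is of the moment at which its call begins.
- r.hand_in(): hands the job in, once; it reports no verdict.
The state is a dict: "time_s": time; "q": joint angles; "dq": joint speeds; "joint_efforts": joint torques, N m; "eef_pos": TCP position; "orientation": TCP orientation; "ft_force": force on the tool from outside, world axes, zero at the start; "torque": the same for the moment, N m; "grip_width": finger opening in mm.
Only numpy, scipy, OpenCV 4.12 (cv2) and the standard library are available. Lean on these libraries where they do the work, as an engineer would, in place of code of your own. Each camera call takes 0.05 s, during which the arm holds its last target.

## Working session

There is one attempt and no reset: what is moved stays moved. The work goes in short steps, Python scripts to look and compute and a tool call to move; the robot and the scene stay as the last step left them, time stands still between calls to the robot, and variables do not carry over. Pictures are saved under pics/ and viewed, and the job is handed in when it is done.

Besides the shell and the picture viewer there is one more tool, called after ">>>" as name([rows], argument=value, ...), one row to a line, values as JSON. carry_out: Moves the arm, as the interface text tells. Its arguments: {"type":"object","properties":{"increments":{"type":"array"},"newtons":{"type":"number"}},"required":["increments"]}

```bash
ls; mkdir -p pics; python3 - <<'E'
from station import status,cams,r
import cv2,numpy as np
s=status.get_state()
for k,v in s.items(): print(k,np.round(v,3).tolist())
print(r.tcp_to_grasp)
for n in ["side","top","wrist"]:
    d=cams.read_camera(n)
    cv2.imwrite(f"pics/{n}0.png",d["image"][:,:,::-1]); np.savez(f"pics/{n}0.npz",**d)
    R=cv2.Rodrigues(np.array(d["rvec"],float))[0]; print(n,d["camera_matrix"].tolist(),(-R.T@np.array(d["tvec"]).ravel()).round(1),R.round(2).tolist())
E
```

```text
pics
time_s 0.0
q [-1.257, 0.6, -0.003, 1.6, 0.002, 0.943, -0.08]
dq [-0.001, -0.001, -0.002, -0.0, -0.0, -0.001, 0.0]
joint_efforts [-0.001, -76.507, 1.496, -25.237, -0.053, 0.017, 0.0]
eef_pos [276.011, 669.91, 217.783]
orientation [[0.381, -0.0, -0.925], [0.925, -0.001, 0.381], [-0.001, -1.0, -0.0]]
ft_force [-0.227, -0.212, -1.65]
torque [-0.019, 0.008, 0.02]
grip_width 92.741
18.8
side [[469.726125642779, 0.0, 319.8806836710561], [0.0, 469.726125642779, 241.16770004519267], [0.0, 0.0, 1.0]] [  63.1 -594.7  874.7] [[0.72, -0.7, 0.0], [-0.55, -0.57, -0.62], [0.43, 0.44, -0.79]]
top [[454.5452045666923, 0.0, 316.81875607412246], [0.0, 454.5452045666923, 240.13111316850035], [0.0, 0.0, 1.0]] [ 446.4 -146.1  825.5] [[0.03, -1.0, 0.01], [-1.0, -0.03, -0.06], [0.06, -0.0, -1.0]]
wrist [[408.4604733280444, 0.0, 319.1997754867343], [0.0, 408.4604733280444, 239.7160839030565], [0.0, 0.0, 1.0]] [206.9 697.8 383.6] [[0.38, 0.92, -0.0], [0.89, -0.37, 0.27], [0.25, -0.1, -0.96]]
```

View pics/side0.png

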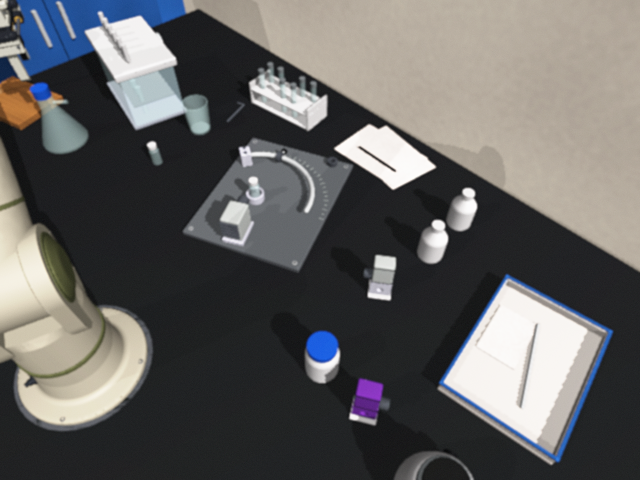

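View pics/top0.png

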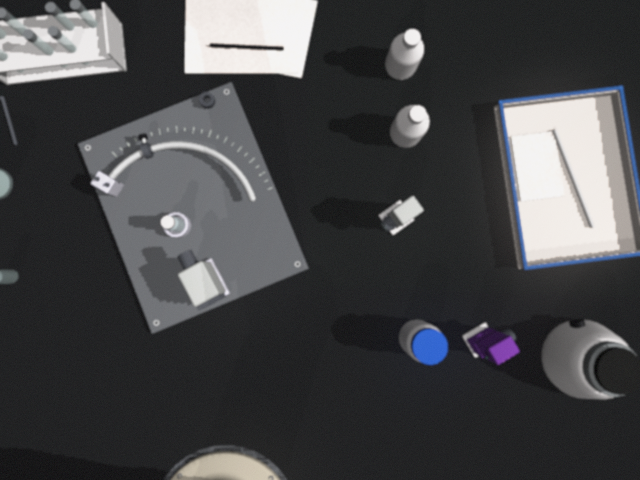

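View pics/wrist0.png

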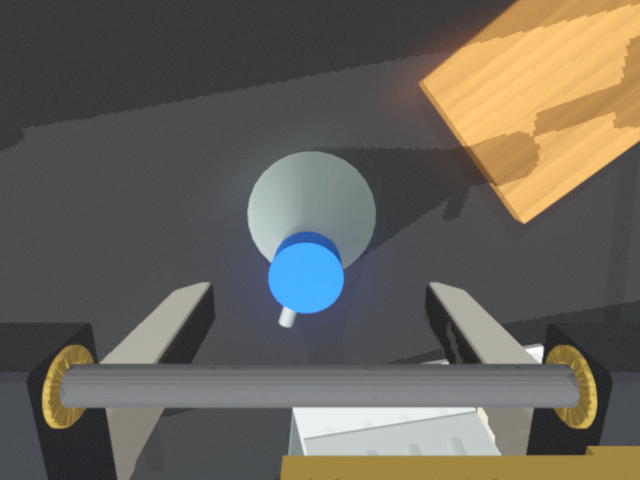

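```bash
cat > h.py <<'E'
import numpy as np,cv2
def load(n): return dict(np.load(f"pics/{n}.npz"))
def cloud(d):
    z=d["range_z"]; K=d["camera_matrix"]; R=cv2.Rodrigues(d["rvec"].astype(float))[0]
    v,u=np.mgrid[:480,:640]
    P=np.stack([(u-K[0,2])/K[0,0]*z,(v-K[1,2])/K[1,1]*z,z],-1)-d["tvec"].ravel()
    P=P@R; P[z==0]=np.nan
    return P
def ray(d,u,v,zz):
    K=d["camera_matrix"]; R=cv2.Rodrigues(d["rvec"].astype(float))[0]
    c=-R.T@d["tvec"].ravel(); w=R.T@np.array([(u-K[0,2])/K[0,0],(v-K[1,2])/K[1,1],1])
    return c+w*(zz-c[2])/w[2]
def proj(d,p): return cv2.projectPoints(np.atleast_2d(np.array(p,float)),d["rvec"].astype(float),d["tvec"].astype(float),d["camera_matrix"],None)[0][:,0]
E
python3 - <<'E'
from h import *
t=load("top0"); s=load("side0")
for n,d in (("top",t),("side",s)):
    P=cloud(d); print(n,np.nanpercentile(P[...,2],[5,25,50,75,95]))
    h=P[...,2]; box=(P[...,0]>330)&(P[...,0]<560)&(P[...,1]>-360)&(P[...,1]<-230)
    m=box&(h>15); 
    for lo,hi in((15,44),(52,90),(98,115)):
        k=box&(h>lo)&(h<hi); q=P[k]; print(lo,k.sum(),np.nanmin(q,0).round(1),np.nanmax(q,0).round(1),np.nanmedian(q,0).round(1))
    k=box&(h>98)&(h<115)
    q=P[k][:,:2].astype(np.float32); print(cv2.minAreaRect(q))
    # plate
    k=(h>8)&(h<17)&(P[...,0]>300)&(P[...,0]<760)&(P[...,1]>-200)&(P[...,1]<250)
    k=cv2.morphologyEx(k.astype(np.uint8),cv2.MORPH_OPEN,np.ones((5,5)))>0
    q=P[k][:,:2].astype(np.float32); rr=cv2.minAreaRect(q); print(k.sum(),rr,cv2.boxPoints(rr).round(1).tolist(), np.median(P[k][:,2]))
for n,d,(x0,y0,w) in (("t",t,(70,75,240)),("tc",t,(360,170,100)),("s",s,(180,130,190)),("sc",s,(345,240,80))):
    im=d["image"][y0:y0+int(w*.75) if n in('s','sc') else y0+w, x0:x0+w,::-1]; f=600/im.shape[0]
    cv2.imwrite(f"pics/z_{n}.png",cv2.resize(im,None,fx=f,fy=f,interpolation=cv2.INTER_CUBIC)); print(n,f,x0,y0)
E
```

```text
top [-1.50533352  0.10136985  1.42254158  5.88128604 52.57876572]
15 110 [ 330.1 -339.4   15. ] [ 540.2 -265.5   43.4] [ 351.1 -307.2   30.1]
52 450 [ 330.3 -351.9   52.2] [ 547.4 -255.2   90. ] [ 358.9 -300.8   70.6]
98 945 [ 330.  -357.3   98. ] [ 559.2 -266.5  111.8] [ 523.4 -307.1  103.8]
((442.19268798828125, -308.997802734375), (236.0450439453125, 53.433990478515625), 11.215615272521973)
28158 ((553.023681640625, 78.07049560546875), (370.607421875, 300.15264892578125), 24.134296417236328) [[322.6000061035156, 139.3000030517578], [445.29998779296875, -134.6999969482422], [783.5, 16.899999618530273], [660.7999877929688, 290.79998779296875]] 12.45916640878501
side [-299.62836964   -0.5188003     1.65767571   11.04588864  207.10552255]
15 162 [ 341.4 -359.3   15.2] [ 544.7 -269.1   43.9] [ 531.5 -299.3   29.6]
52 354 [ 330.9 -359.8   52.3] [ 545.6 -258.5   89.9] [ 525.3 -296.5   70.9]
98 599 [ 330.1 -359.5   98.1] [ 560.  -266.5  112.5] [ 518.4 -310.7  102.5]
((441.85736083984375, -310.7781677246094), (237.15673828125, 53.038551330566406), 11.028677940368652)
9851 ((552.3773803710938, 78.21328735351562), (373.5322265625, 303.3544921875), 24.08258819580078) [[320.0, 140.5], [443.79998779296875, -136.5], [784.7999877929688, 15.899999618530273], [661.0, 292.8999938964844]] 13.077085778611524
t 2.5 70 75
tc 6.0 360 170
s 4.225352112676056 180 130
sc 10.0 345 240
```

View images.

View pics/z_t.png

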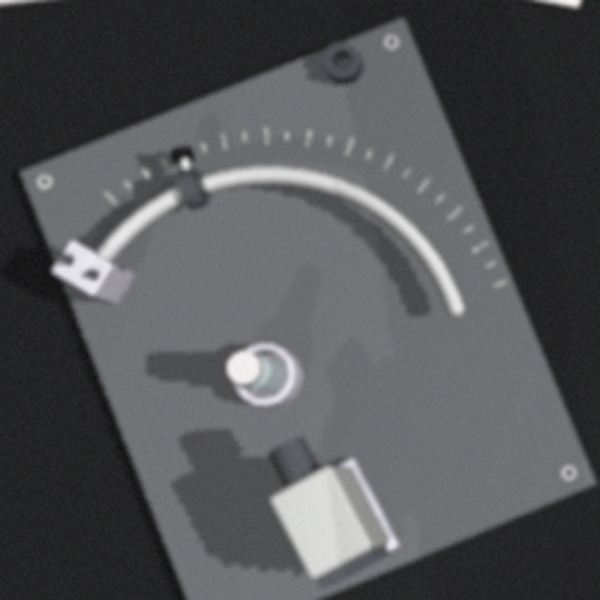

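View pics/z_tc.png

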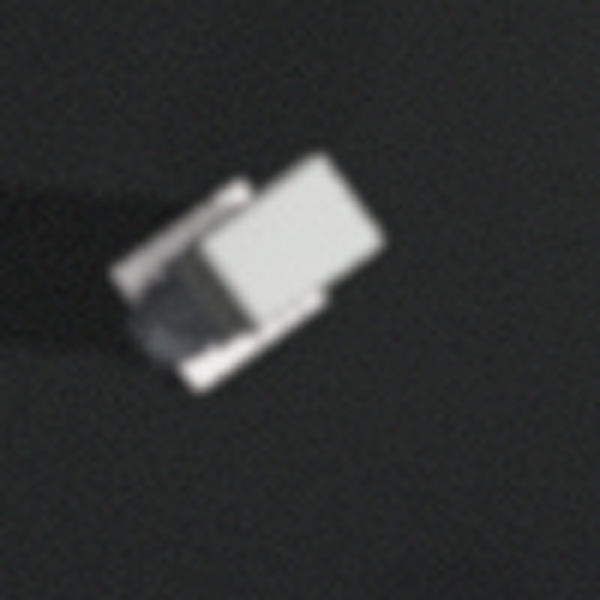

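View pics/z_sc.png

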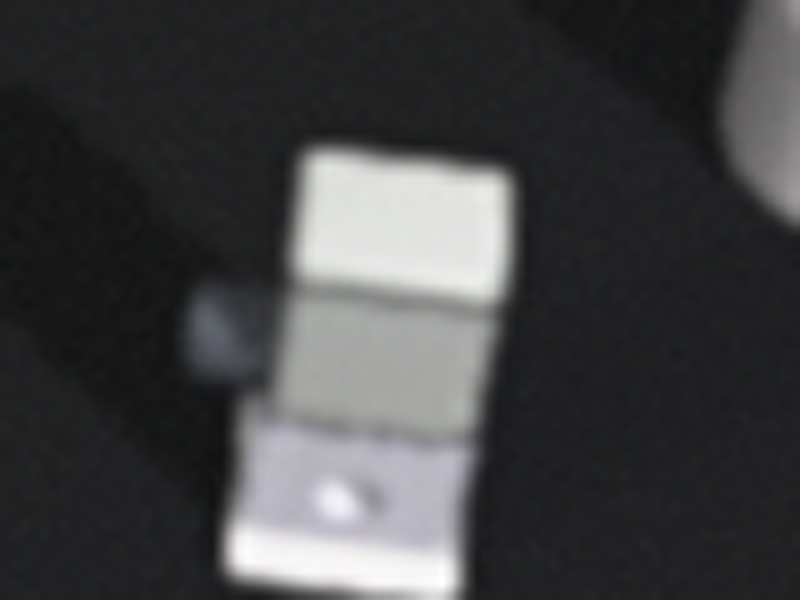

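View pics/z_s.png

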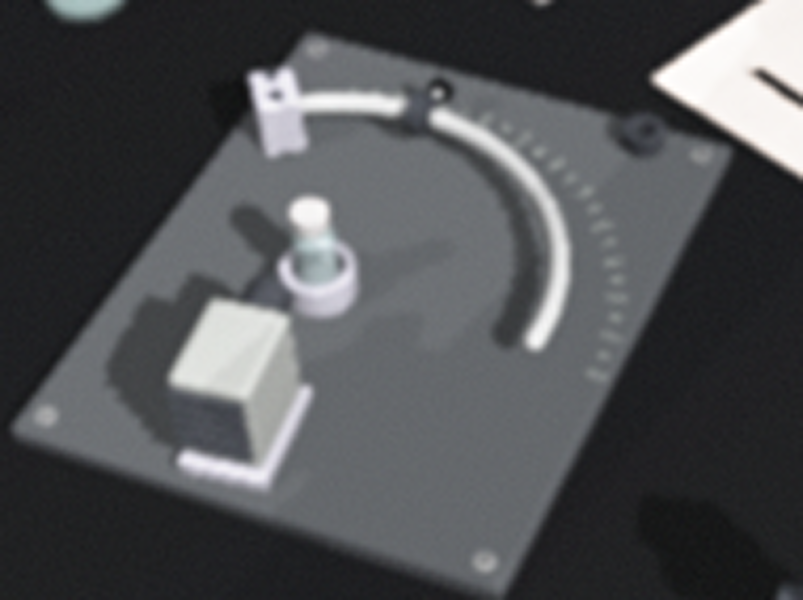

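```bash
python3 - <<'E'
from h import *
t=load("top0"); s=load("side0")
a=np.deg2rad(24.11); c,sn=np.cos(a),np.sin(a); B=np.array([[c,-sn],[sn,c]])
O=np.array([552.8,78.1])-B@[25,-35]; print("O",O)
for n,d in (("top",t),("side",s)):
    P=cloud(d); h=P[...,2]
    k=(abs(P[...,0]-O[0])<25)&(abs(P[...,1]-O[1])<25)&(h>70)&(h<85); print("vial",np.median(P[k],0),P[k].min(0),P[k].max(0))
    k=(np.hypot(P[...,0]-405,P[...,1]+300)>0)&(P[...,0]>420)&(P[...,0]<560)&(P[...,1]>-360)&(P[...,1]<-240)&(h>95)&(h<115)
    lab,st=cv2.connectedComponentsWithStats(k.astype(np.uint8))[1:3]
    print(st)
    for i in range(1,len(st)):
        if st[i,4]>80:
            q=P[lab==i]; print(cv2.minAreaRect(q[:,:2].astype(np.float32)),np.median(q,0))
    # rod ridge points
    L=(P[...,:2]-O)@B; rr=np.hypot(L[...,0],L[...,1]); th=np.rad2deg(np.arctan2(L[...,1],L[...,0]))
    for T in range(-106,34,6):
        k=(abs(th-T)<3)&(rr>115)&(rr<165)&(h>34)&(h<48)
        if k.sum()>3: print(T,k.sum(),rr[k].min().round(1),rr[k].max().round(1),np.median(rr[k]).round(1),h[k].max().round(1))
E
```

```text
O [515.68378551  99.83445702]
vial [515.5222803   98.27397964  78.16989423] [505.44319789  88.19249706  70.21868884] [525.59830195 109.42285039  81.26994151]
[[     0      0    640    480 306701]
 [   391    200     32     26    499]]
((542.264404296875, -291.3490295410156), (30.330175399780273, 42.410282135009766), 36.96543502807617) [ 540.86324855 -289.42246745  108.49620798]
-94 47 135.9 147.4 141.8 45.4
-88 57 135.6 147.4 141.9 45.1
-82 59 135.5 147.3 141.9 45.1
-76 55 135.5 147.0 141.5 44.8
-70 58 135.6 147.1 141.4 44.5
-64 60 135.1 147.0 140.8 45.3
-58 56 135.4 147.0 141.1 44.8
-52 59 135.0 146.9 140.5 44.9
-46 55 134.7 146.3 139.9 44.7
-40 56 134.4 146.1 139.8 44.9
-34 58 134.4 146.5 139.4 45.3
-28 59 134.7 146.6 138.8 45.2
-22 57 133.7 145.2 138.5 44.4
-16 58 134.0 145.5 138.6 43.9
-10 57 133.2 145.9 138.4 44.6
-4 121 125.6 165.0 140.3 47.9
2 74 126.5 164.0 136.7 47.9
8 62 132.6 144.2 137.0 44.5
14 61 132.0 145.4 137.0 45.7
20 59 133.0 143.6 136.9 44.9
26 60 132.7 143.4 136.4 44.6
32 55 122.3 154.6 132.6 47.5
vial [513.16583597  96.58942596  78.02072236] [504.17001261  87.747
[... 231 characters left out ...]
9844) [ 538.34107309 -293.67648398  108.31290183]
-94 27 136.7 147.7 143.1 44.7
-88 24 137.7 148.1 143.7 44.6
-82 23 137.3 147.4 143.8 46.8
-76 22 135.8 147.1 142.7 46.0
-70 22 135.9 146.3 141.2 45.7
-64 19 136.0 146.5 141.0 46.2
-58 22 135.1 147.2 140.3 45.3
-52 19 134.7 147.4 140.0 45.0
-46 21 134.2 145.7 139.3 45.1
-40 20 135.1 146.0 138.4 43.5
-34 22 134.0 145.8 137.7 46.4
-28 22 132.6 145.0 137.3 44.7
-22 23 133.1 144.7 136.2 46.2
-16 21 133.2 142.8 136.2 46.2
-10 21 133.6 143.6 136.2 44.6
-4 57 125.0 164.5 136.5 48.0
2 25 125.6 164.0 134.0 47.1
8 24 131.6 142.8 135.8 44.6
14 21 132.0 139.0 134.9 46.2
20 24 131.8 146.6 136.7 47.9
26 26 131.4 144.3 135.3 45.6
32 22 122.1 139.4 124.4 46.8
```

```bash
cat >> h.py <<'E'
a=np.deg2rad(24.11); B=np.array([[np.cos(a),-np.sin(a)],[np.sin(a),np.cos(a)]]); O=np.array([515.7,99.8])
E
python3 - <<'E'
from h import *
from scipy.optimize import least_squares
for n in("top0","side0"):
    d=load(n); g=d["image"].astype(float).mean(2)
    # radial profile sampling at z=36 plane: for each theta find edges centroid of bright
    out=[];
    for T in np.arange(-104,30,3.):
        th=np.deg2rad(T); rs=np.arange(120,160,.5)
        L=np.stack([rs*np.cos(th),rs*np.sin(th)],-1); W=L@B.T+O
        px=proj(d,np.c_[W,np.full(len(W),36.)]).astype(np.float32)
        v=cv2.remap(g.astype(np.float32),px[None,:,0],px[None,:,1],cv2.INTER_CUBIC)[0]
        k=(v>150); 
        if k.sum()>6:
            e=rs[k]; out.append((T,(e.min()+e.max())/2,e.max()-e.min(),v.max()))
    out=np.array(out); print(n); print(out.round(1)[::2].tolist())
    q=out[(out[:,2]<16)&(out[:,2]>8)&((out[:,0]<-12)|(out[:,0]>4))]; th=np.deg2rad(q[:,0]); X=np.c_[q[:,1]*np.cos(th),q[:,1]*np.sin(th)]
    f=lambda p:np.hypot(X[:,0]-p[0],X[:,1]-p[1])-140
    r=least_squares(f,[0,0],loss='soft_l1'); print("centre bench",r.x,"rms",np.std(r.fun), "radius free",least_squares(lambda p:np.hypot(X[:,0]-p[0],X[:,1]-p[1])-p[2],[0,0,140]).x)
    # plate corner screws & plate edges check
    cor=np.array([[-160,-185],[210,-185],[210,115],[-160,115]])@B.T+O
    print("plate px",proj(d,np.c_[cor,np.full(4,12)]).round(1).tolist())
    im=d["image"][:,:,::-1].copy(); im=cv2.resize(im,None,fx=4,fy=4,interpolation=cv2.INTER_CUBIC)
    def draw(pts,col):
        for p in proj(d,pts): cv2.circle(im,tuple(int(round((x+.5)*4-.5)) for x in p),1,col,-1)
    t=np.linspace(0,1,200)[:,None]
    for i in range(4): 
        e=cor[i]*(1-t)+cor[(i+1)%4]*t; draw(np.c_[e,np.full(200,12)],(0,255,0))
    th=np.deg2rad(np.linspace(-100,31,150)); arc=np.c_[140*np.cos(th)+r.x[0],140*np.sin(th)+r.x[1]]@B.T+O; draw(np.c_[arc,np.full(150,36)],(0,0,255))
    draw(np.array([[*O,12],[*O,79]]),(255,0,255))
    x0,y0=(300,280) if n=="top0" else (700,500)
    cv2.imwrite(f"pics/ov_{n}.png",im[y0:y0+600 if n!='top0' else y0+1080,x0:x0+960][:, :][::1] if n!='top0' else cv2.resize(im[y0:y0+1080,x0:x0+960],(533,600)))
E
```

```text
top0
[[-95.0, 144.0, 6.0, 185.8], [-89.0, 143.8, 9.5, 228.0], [-83.0, 143.8, 9.5, 226.2], [-77.0, 143.8, 9.5, 224.9], [-71.0, 143.8, 9.5, 224.8], [-65.0, 144.0, 9.0, 223.1], [-59.0, 143.5, 9.0, 219.6], [-53.0, 143.5, 9.0, 214.3], [-47.0, 143.5, 9.0, 212.3], [-41.0, 143.0, 10.0, 219.3], [-35.0, 142.5, 10.0, 219.9], [-29.0, 142.2, 10.5, 219.1], [-23.0, 141.8, 10.5, 220.4], [-17.0, 141.5, 10.0, 222.5], [-11.0, 141.2, 10.5, 222.6], [-5.0, 141.0, 7.0, 183.6], [4.0, 141.0, 7.0, 173.0], [10.0, 140.0, 11.0, 226.6], [16.0, 139.5, 11.0, 228.4], [22.0, 139.2, 11.5, 230.0], [28.0, 139.2, 10.5, 224.0]]
centre bench [ 0.72159011 -3.74168386] rms 0.1827668622907893 radius free [  0.5044124   -3.61059917 140.21422009]
plate px [[307.7, 268.6], [230.4, 81.5], [76.6, 143.2], [150.8, 333.8]]
side0
[[-95.0, 143.8, 6.5, 173.6], [-89.0, 142.2, 12.5, 243.2], [-83.0, 143.0, 12.0, 240.3], [-77.0, 143.2, 11.5, 238.9], [-71.0, 144.0, 11.0, 236.1], [-65.0, 144.2, 10.5, 230.5], [-59.0, 144.5, 10.0, 220.1], [-53.0, 145.0, 10.0, 217.3], [-47.0, 145.2, 10.5, 216.8], [-41.0, 144.5, 11.0, 215.4], [-35.0, 144.8, 12.5, 223.2], [-29.0, 144.8, 12.5, 223.8], [-23.0, 144.8, 13.5, 225.0], [-17.0, 145.2, 15.5, 228.5], [-11.0, 145.0, 16.0, 231.3], [-5.0, 146.2, 15.5, 228.5], [7.0, 144.8, 19.5, 244.3], [13.0, 144.5, 20.0, 243.5], [19.0, 143.8, 19.5, 246.3], [25.0, 143.5, 20.0, 248.2]]
centre bench [ 4.2512104  -2.60659807] rms 0.2567260265787445 radius free [  4.38073253  -2.78282002 139.79883128]
plate px [[297.4, 270.3], [352.2, 164.8], [252.0, 137.6], [181.2, 231.5]]
```

View pics/ov_top0.png

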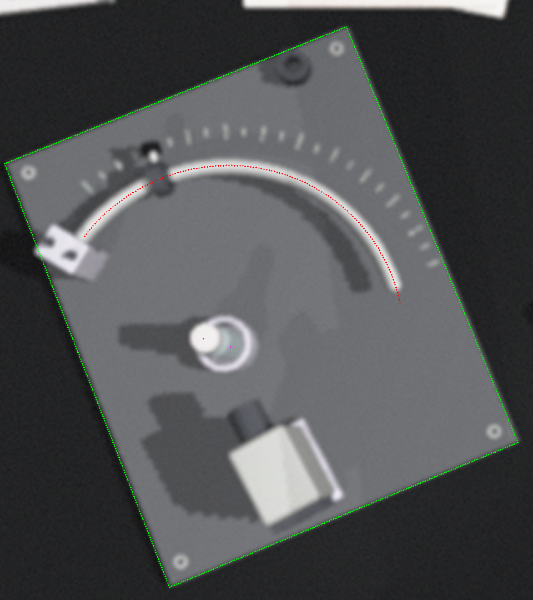

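View pics/ov_side0.png

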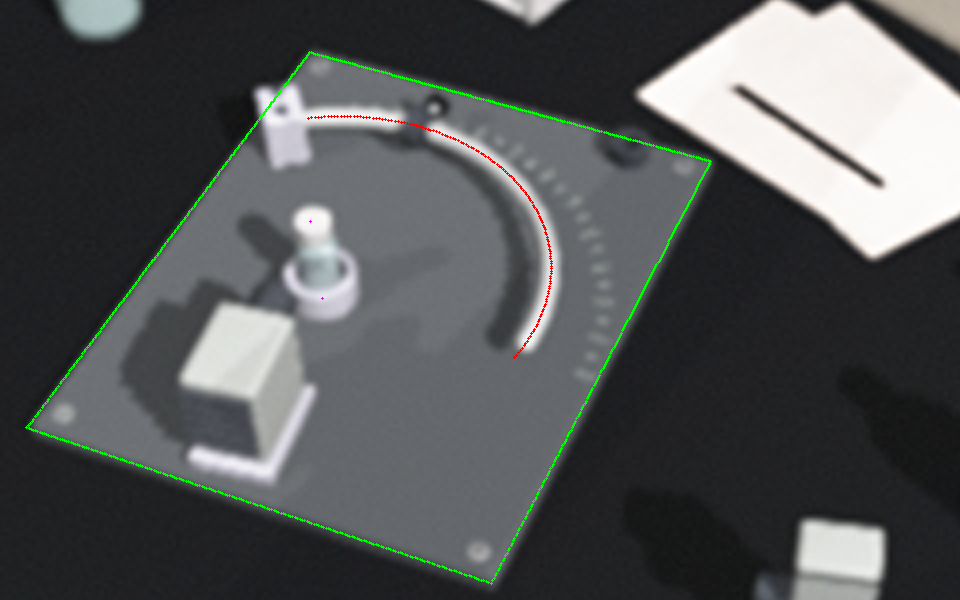

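```bash
python3 - <<'E'
from h import *
Ps=np.concatenate([cloud(load(n)).reshape(-1,3) for n in("top0","side0")]); Ps=Ps[~np.isnan(Ps[:,0])]
def seg(a,b,w):
    a,b=np.array(a,float),np.array(b,float); u=(b-a)/np.linalg.norm(b-a); L=np.linalg.norm(b-a)
    q=Ps[:,:2]-a; s=q@u; t=q@[-u[1],u[0]]
    for s0 in range(0,int(L)+100,100):
        k=(s>s0-50)&(s<s0+50)&(abs(t)<w)&(Ps[:,2]<500); print(s0,(a+u*s0).round(),np.percentile(Ps[k,2],99.5).round() if k.sum() else None,end='; ')
    print()
seg((276,670),(542,-291),110)
for r_ in (50,70,90,110): 
    k=np.hypot(Ps[:,0]-560,Ps[:,1]+278)<r_; print(r_,Ps[k,2].max())
for c in ((590,-300),(590,-250),(640,-300),(690,-290)):
    k=(np.hypot(Ps[:,0]-c[0],Ps[:,1]-c[1])<30); print(c,Ps[k,2].max())
E
```

```text
0 [276. 670.] 392.0; 100 [303. 574.] 386.0; 200 [329. 477.] 5.0; 300 [356. 381.] 59.0; 400 [383. 284.] 5.0; 500 [409. 188.] 16.0; 600 [436.  92.] 91.0; 700 [463.  -5.] 90.0; 800 [ 489. -101.] 42.0; 900 [ 516. -197.] 5.0; 1000 [ 543. -294.] 111.0; 
50 112.4999711982496
70 112.4999711982496
90 112.4999711982496
110 112.4999711982496
(590, -300) 110.60696420906034
(590, -250) 5.7074929474489196
(640, -300) 58.73373486329269
(690, -290) 109.18632505272066
```

```bash
python3 - <<'E'
from h import *
P=cloud(load("side0"))
for u,v in((110,45),(145,50),(150,90),(170,60),(130,20),(60,140),(40,90),(15,195)): print(u,v,P[v,u].round())
E
```

```text
110 45 [512. 709. 177.]
145 50 [570. 619. 176.]
150 90 [521. 551. 105.]
170 60 [592. 529. 176.]
130 20 [625. 795. 178.]
60 140 [260. 620.  36.]
40 90 [280. 646. 171.]
15 195 [ 77.  33. 393.]
```

```bash
cat > plan.py <<'E'
import numpy as np,sys
from scipy.spatial.transform import Rotation as Ro
from station import status
def Rdown(yaw):
    y=np.deg2rad(yaw); x=np.array([np.cos(y),np.sin(y),0]); Y=np.array([0,0,-1.]); return np.c_[x,Y,np.cross(x,Y)]
def plan(targets,claw=0,nd=1):
    """targets: list of (x,y,z,yaw) one per row; prints rows"""
    s=status.get_state(); p=np.array(s["eef_pos"]); R=np.array(s["orientation"]); rows=[]
    for x,y,z,yaw in targets:
        T=Rdown(yaw); t=R.T@(np.array([x,y,z])-p); w=np.rad2deg(Ro.from_matrix(R.T@T).as_rotvec())
        rows.append([claw]+[round(float(v),nd) for v in t]+[round(float(v),2) for v in w])
        p=np.array([x,y,z]); R=T
    print(rows, "maxstep",max(np.linalg.norm(r[1:4]) for r in rows),max(np.linalg.norm(r[4:]) for r in rows))
    return rows
def cur():
    s=status.get_state(); R=np.array(s["orientation"]); print("t",round(s["time_s"],2),"p",np.round(s["eef_pos"],2),"yaw",round(np.degrees(np.arctan2(R[1,0],R[0,0])),2),"tilt",np.round(np.degrees([R[2,0],R[2,2]]),2),"F",np.round(s["ft_force"],2),"M",np.round(s["torque"],2),"w",round(float(s["grip_width"]),2))
    return np.array(s["eef_pos"]),np.degrees(np.arctan2(R[1,0],R[0,0]))
def lin(a,b,n): return [tuple(np.array(a)+(np.array(b)-np.array(a))*(i+1)/n) for i in range(n)]
E
python3 - <<'E'
from plan import *
p,y=cur()
A=(*p,y); W=(310,480,215,60); 
plan(lin(A,W,5)); 
E
```

```text
t 0.15 p [276.04 670.01 217.96] yaw 67.62 tilt [-0.07 -0.01] F [ 1.16 -0.01  0.33] M [-0.05  0.04  0.03] w 93.19
[[0, -32.6, 0.6, -20.8, 0.01, 1.52, -0.07], [0, -32.0, 0.6, -21.6, 0.0, 1.52, 0.0], [0, -31.4, 0.6, -22.5, 0.0, 1.52, 0.0], [0, -30.8, 0.6, -23.3, 0.0, 1.52, 0.0], [0, -30.2, 0.6, -24.1, 0.0, 1.52, 0.0]] maxstep 38.67505656104461 1.5216438479486585
```

>>> carry_out([
  [[0,-32.6,0.6,-20.8,0,1.5,0],[0,-32,0.6,-21.6,0,1.5,0],[0,-31.4,0.6,-22.5,0,1.5,0],[0,-30.8,0.6,-23.3,0,1.5,0],[0,-30.2,0.6,-24.1,0,1.5,0]],
])

```text
time_s: 0.57
eef_pos: [306.2, 481.1, 211.0]
orientation: [[0.493, -0.003, -0.87], [0.87, 0.001, 0.493], [-0.001, -1.0, 0.004]]
ft_force: [0.6, 0.2, -0.3]
grip_width: 92.7
```

```bash
python3 - <<'E'
from plan import *
p,y=cur()
A=(*p,y); W=(390,290,215,52); 
plan(lin(A,W,5)); 
E
```

```text
t 0.57 p [306.16 481.09 211.02] yaw 60.44 tilt [-0.04  0.21] F [ 0.63  0.23 -0.31] M [ 0.02 -0.02  0.04] w 92.73
[[0, -25.0, -0.9, -33.4, -0.21, 1.69, -0.04], [0, -24.0, -0.8, -34.2, 0.0, 1.69, 0.0], [0, -23.0, -0.8, -34.9, 0.0, 1.69, 0.0], [0, -21.9, -0.8, -35.5, 0.0, 1.69, 0.0], [0, -20.9, -0.8, -36.1, 0.0, 1.69, 0.0]] maxstep 41.80490401854787 1.7034670528073033
```

>>> carry_out([
  [[0,-25,-2,-33,0,1.7,0],[0,-24,-2,-34,0,1.7,0],[0,-23,-2,-34.5,0,1.7,0],[0,-22,-2,-35,0,1.7,0],[0,-21,-2,-35.5,0,1.7,0]],
])

```text
time_s: 0.98
eef_pos: [383.9, 287.7, 219.8]
orientation: [[0.619, -0.005, -0.786], [0.786, -0.0, 0.619], [-0.004, -1.0, 0.004]]
ft_force: [0.6, 0.2, 0.4]
grip_width: 92.8
```

```bash
python3 - <<'E'
from plan import *
p,y=cur()
A=(*p,y); W=(455,95,222,46); 
plan(lin(A,W,5)); 
E
```

```text
t 0.98 p [383.91 287.73 219.83] yaw 51.78 tilt [-0.2   0.23] F [0.64 0.15 0.36] M [ 0.01 -0.05  0.01] w 92.8
[[0, -21.5, -0.5, -35.0, -0.23, 1.16, -0.2], [0, -20.8, -0.4, -35.4, 0.0, 1.16, 0.0], [0, -20.1, -0.4, -35.9, 0.0, 1.16, 0.0], [0, -19.3, -0.4, -36.3, 0.0, 1.16, 0.0], [0, -18.6, -0.4, -36.6, 0.0, 1.16, 0.0]] maxstep 41.14583818565372 1.199374837154757
```

>>> carry_out([
  [[0,-21.5,-1,-35,0,1.2,0],[0,-21,-1,-35.5,0,1.2,0],[0,-20,-1,-36,0,1.2,0],[0,-19,-1,-36,0,1.2,0],[0,-18.5,-1,-36.5,0,1.2,0]],
])

```text
time_s: 1.4
eef_pos: [453.7, 91.4, 225.3]
orientation: [[0.701, -0.004, -0.713], [0.713, 0.001, 0.701], [-0.002, -1.0, 0.003]]
ft_force: [-0.0, 0.4, -1.0]
grip_width: 93.1
```

```bash
python3 - <<'E'
from plan import *
p,y=cur()
A=(*p,y); W=(500,-100,222,41); 
plan(lin(A,W,5)); 
E
```

```text
t 1.4 p [453.7   91.44 225.33] yaw 45.48 tilt [-0.11  0.19] F [-0.05  0.42 -1.  ] M [-0.   -0.03 -0.01] w 93.14
[[0, -20.8, 0.6, -33.4, -0.19, 0.9, -0.12], [0, -20.3, 0.7, -33.8, 0.0, 0.9, 0.0], [0, -19.8, 0.7, -34.1, 0.0, 0.9, 0.0], [0, -19.2, 0.7, -34.4, 0.0, 0.9, 0.0], [0, -18.7, 0.7, -34.7, 0.0, 0.9, 0.0]] maxstep 39.437799127233255 0.9276313923105449
```

>>> carry_out([
  [[0,-21,0,-33.5,0,0.9,0],[0,-20.5,0,-34,0,0.9,0],[0,-20,0,-34,0,0.9,0],[0,-19,0,-34.5,0,0.9,0],[0,-18.5,0,-34.5,0,0.9,0]],
])

```text
time_s: 1.82
eef_pos: [500.9, -110.4, 225.8]
orientation: [[0.757, -0.001, -0.653], [0.653, 0.002, 0.757], [-0.0, -1.0, 0.002]]
ft_force: [1.1, 0.3, -0.4]
grip_width: 92.8
```

```bash
python3 - <<'E'
from plan import *
p,y=cur()
A=(*p,y); W=(541.9,-291.6,205,37.2); 
plan(lin(A,W,5)); 
E
```

```text
t 1.82 p [ 500.93 -110.38  225.8 ] yaw 40.77 tilt [-0.    0.11] F [ 1.07  0.29 -0.42] M [-0.01 -0.04 -0.01] w 92.85
[[0, -17.5, 4.1, -32.8, -0.11, 0.71, -0.0], [0, -17.1, 4.2, -33.0, 0.0, 0.71, 0.0], [0, -16.6, 4.2, -33.2, 0.0, 0.71, 0.0], [0, -16.2, 4.2, -33.4, 0.0, 0.71, 0.0], [0, -15.8, 4.2, -33.6, 0.0, 0.71, 0.0]] maxstep 37.403876804416946 0.7184705978674423
```

>>> carry_out([
  [[0,-17.5,4,-32.8,0,0.7,0],[0,-17,4,-33,0,0.7,0],[0,-16.5,4,-33,0,0.7,0],[0,-16,4,-33,0,0.7,0],[0,-14,4,-30,0,0.7,0]],
])

```text
time_s: 2.23
eef_pos: [541.3, -298.1, 205.4]
orientation: [[0.799, 0.001, -0.602], [0.602, 0.001, 0.799], [0.001, -1.0, 0.001]]
ft_force: [0.2, 0.5, 0.3]
grip_width: 93.1
```

```bash
python3 - <<'E'
from plan import *
from station import cams
import cv2
d=cams.read_camera("wrist"); np.savez("pics/w1.npz",**d); cv2.imwrite("pics/w1.png",d["image"][:,:,::-1])
p,y=cur()
from h import *
P=cloud(load("w1")); h=P[...,2]; k=(abs(h-108)<8)&(np.hypot(P[...,0]-542,P[...,1]+291)<60)
print(k.sum(),cv2.minAreaRect(P[k][:,:2].astype(np.float32)),np.median(h[k]))
A=(*p,y); W=(541.9,-291.6,120,37.2); 
plan(lin(A,W,5)); 
E
```

```text
t 2.28 p [ 541.41 -305.41  204.92] yaw 36.64 tilt [-0.07 -0.2 ] F [ 2.68 -5.64  1.77] M [-0.44 -0.08  0.05] w 93.29
2744 ((541.9465942382812, -291.9610290527344), (30.019392013549805, 42.834877014160156), 36.45553970336914) 107.43559770625079
[[0, 1.7, 17.0, 2.2, 0.2, -0.11, -0.07], [0, 1.7, 17.0, 2.2, 0.0, -0.11, 0.0], [0, 1.7, 17.0, 2.2, 0.0, -0.11, 0.0], [0, 1.7, 17.0, 2.1, 0.0, -0.11, 0.0], [0, 1.7, 17.0, 2.1, 0.0, -0.11, 0.0]] maxstep 17.22585266394671 0.23874672772626646
```

View pics/w1.png

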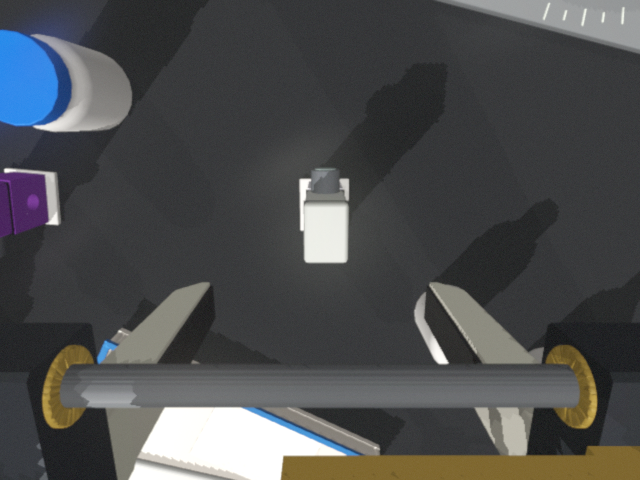

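>>> carry_out([
  [[0,2,15,2,0,0,0],[0,2,17,2,0,0,0],[0,2,17,2,0,0,0],[0,1.5,17,2,0,0,0],[0,1.5,14,2,0,0,0]],
])

```text
time_s: 2.7
eef_pos: [543.2, -299.8, 123.5]
orientation: [[0.808, 0.005, -0.589], [0.589, -0.008, 0.808], [-0.001, -1.0, -0.01]]
ft_force: [-0.4, -0.3, 0.1]
grip_width: 93.0
```

```bash
python3 - <<'E'
from plan import *
p,y=cur()
A=(*p,y); W=(541.9,-291.8,60,37.0); 
plan(lin(A,W,4)); 
E
```

```text
t 2.7 p [ 543.19 -299.76  123.47] yaw 36.06 tilt [-0.04 -0.56] F [-0.38 -0.28  0.1 ] M [-0.01 -0.   -0.03] w 92.96
[[0, 0.9, 15.8, 2.0, 0.56, -0.24, -0.04], [0, 0.9, 15.9, 1.8, 0.0, -0.24, 0.0], [0, 0.9, 15.9, 1.8, 0.0, -0.24, 0.0], [0, 0.9, 15.9, 1.8, 0.0, -0.24, 0.0]] maxstep 16.0268524670317 0.6105735008989499
```

>>> carry_out([
  [[0,1,15,3,0.5,-0.3,0],[0,1,15,3,0.2,-0.3,0],[0,1,15,3,0,-0.3,0],[0,1,14,2,0,-0.3,0],[0,0,4,0,0,0,0]],
])

```text
time_s: 3.12
eef_pos: [538.4, -285.3, 54.0]
orientation: [[0.794, -0.007, -0.608], [0.608, 0.005, 0.794], [-0.002, -1.0, 0.008]]
ft_force: [-0.1, 0.1, 0.4]
grip_width: 93.4
```

```bash
python3 - <<'E'
from plan import *
p,y=cur()
A=(*p,y); W=(541.9,-291.8,57,37.0); 
plan(lin(A,W,1)); 
E
```

```text
t 3.12 p [ 538.43 -285.31   54.04] yaw 37.46 tilt [-0.12  0.48] F [-0.14  0.14  0.39] M [-0.02  0.01  0.04] w 93.42
[[0, -1.2, -3.0, -7.2, -0.48, 0.46, -0.12]] maxstep 7.891767862779544 0.6755738301621815
```

>>> carry_out([
  [[0,-1.2,-3,-6,-0.5,0.4,0],[0,0,0,0,0,0,0],[0,0,0,0,0,0,0],[0,0,0,0,0,0,0],[0,0,0,0,0,0,0]],
])

```text
time_s: 3.53
eef_pos: [541.9, -291.8, 58.0]
orientation: [[0.799, -0.001, -0.602], [0.602, -0.002, 0.799], [-0.002, -1.0, -0.001]]
ft_force: [0.4, 0.5, 0.5]
grip_width: 93.1
```

```bash
python3 - <<'E'
from plan import *
p,y=cur()
A=(*p,y); W=(541.9,-291.8,58,37.0); 
plan(lin(A,W,1)); 
E
```

```text
t 3.53 p [ 541.85 -291.85   57.96] yaw 37.0 tilt [-0.12 -0.06] F [0.42 0.53 0.55] M [ 0.   -0.02 -0.02] w 93.06
[[0, 0.1, -0.0, 0.0, 0.06, -0.0, -0.12]] maxstep 0.1 0.1341640786499874
```

>>> carry_out([
  [[255,0,0,0,0,0,0],[255,0,0,0,0,0,0],[255,0,0,0,0,0,0],[255,0,0,0,0,0,0],[255,0,0,0,0,0,0]],
], newtons=30)

```text
time_s: 3.95
eef_pos: [542.7, -292.4, 60.0]
orientation: [[0.799, 0.002, -0.602], [0.602, -0.003, 0.799], [-0.0, -1.0, -0.004]]
ft_force: [-0.5, 0.2, 0.6]
grip_width: 64.3
```

>>> carry_out([
  [[255,0,0,0,0,0,0],[255,0,0,0,0,0,0],[255,0,0,0,0,0,0],[255,0,0,0,0,0,0],[255,0,0,0,0,0,0]],
], newtons=30)

```text
time_s: 4.37
eef_pos: [542.7, -292.3, 59.9]
orientation: [[0.799, 0.002, -0.602], [0.602, -0.003, 0.799], [-0.001, -1.0, -0.004]]
ft_force: [-0.4, 0.1, 0.5]
grip_width: 30.9
```

```bash
python3 - <<'E'
from plan import *
p,y=cur()
E
```

```text
t 4.37 p [ 542.66 -292.28   59.89] yaw 36.99 tilt [-0.03 -0.2 ] F [-0.42  0.06  0.53] M [-0.07 -0.01 -0.03] w 30.91
```

```bash
cat >> h.py <<'E'
P10=140*np.array([np.cos(np.deg2rad(-10)),np.sin(np.deg2rad(-10))])
def rod(theta,delta=0.02,off=0.):
    """world xy and heading (deg) of real rod axis at drawn angle theta(deg); theta<-100 extends straight tangent"""
    t=np.deg2rad(max(theta,-100)); L=140*np.array([np.cos(t),np.sin(t)])
    if theta<-100:
        L=L-np.array([-np.sin(t),np.cos(t)])*np.deg2rad(-100-theta)*140
    c,s=np.cos(delta),np.sin(delta)
    L=P10+np.array([[c,-s],[s,c]])@(L-P10)
    return B@L+O, 24.11+max(theta,-100)+90+np.rad2deg(delta)
E
python3 - <<'E'
from plan import *
from h import rod
p,y=cur()
xy,hd=rod(-100-40/140*57.3); print(xy,hd)
A=(*p,y); U=(p[0],p[1],100,y); plan(lin(A,U,3),255)
W=(*xy,100,hd); plan([U]+lin(U,W,8),255)
E
```

```text
t 4.37 p [ 542.66 -292.28   59.89] yaw 36.99 tilt [-0.03 -0.2 ] F [-0.42  0.06  0.53] M [-0.07 -0.01 -0.03] w 30.91
[514.65477108 -48.50094668] 15.255915590261646
[[255, -0.0, -13.4, -0.0, 0.2, 0.0, -0.03], [255, 0.0, -13.4, 0.0, 0.0, 0.0, 0.0], [255, 0.0, -13.4, 0.0, 0.0, 0.0, 0.0]] maxstep 13.4 0.20223748416156687
[[255, -0.0, -40.1, -0.1, 0.2, 0.0, -0.03], [255, 15.5, 0.0, 26.4, 0.0, 2.72, 0.0], [255, 14.3, 0.0, 27.2, 0.0, 2.72, 0.0], [255, 13.0, 0.0, 27.8, 0.0, 2.72, 0.0], [255, 11.6, 0.0, 28.4, 0.0, 2.72, 0.0], [255, 10.3, 0.0, 28.9, 0.0, 2.72, 0.0], [255, 8.9, 0.0, 29.4, 0.0, 2.72, 0.0], [255, 7.5, 0.0, 29.7, 0.0, 2.72, 0.0], [255, 6.1, 0.0, 30.1, 0.0, 2.72, 0.0]] maxstep 40.10012468808545 2.72
```

>>> carry_out([
  [[255,0,0,0,0,0,0],[255,0,-8,0,0,0,0],[255,0,-12,0,0,0,0],[255,0,-12,0,0,0,0],[255,0,-8,0,0,0,0]],
])

```text
time_s: 4.78
eef_pos: [540.4, -291.1, 100.3]
orientation: [[0.799, -0.004, -0.602], [0.602, -0.0, 0.799], [-0.004, -1.0, 0.002]]
ft_force: [-0.1, -0.1, -3.3]
grip_width: 29.8
```

>>> carry_out([
  [[255,8,-1,13,0,1.5,0],[255,14,0,27,0,2.7,0],[255,13,0,28,0,2.7,0],[255,11.5,0,28,0,2.7,0],[255,10,0,28,0,2.7,0]],
])

```text
time_s: 5.2
eef_pos: [524.1, -161.4, 107.5]
orientation: [[0.917, 0.005, -0.399], [0.399, -0.008, 0.917], [0.002, -1.0, -0.009]]
ft_force: [0.1, -0.1, -4.2]
grip_width: 29.9
```

```bash
python3 - <<'E'
from plan import *
from h import rod
p,y=cur()
xy,hd=rod(-100-40/140*57.3); print(xy,hd)
A=(*p,y); 
W=(*xy,95,hd); plan(lin(A,W,4),255)
E
```

```text
t 5.2 p [ 524.13 -161.42  107.45] yaw 23.53 tilt [ 0.09 -0.52] F [ 0.11 -0.07 -4.21] M [ 0.06 -0.02  0.02] w 29.86
[514.65477108 -48.50094668] 15.255915590261646
[[255, 9.1, 2.9, 26.9, 0.52, 2.07, 0.1], [255, 8.1, 3.1, 27.1, 0.0, 2.07, 0.0], [255, 7.1, 3.1, 27.4, 0.0, 2.07, 0.0], [255, 6.1, 3.1, 27.7, 0.0, 2.07, 0.0]] maxstep 28.545227271822515 2.136656266225337
```

>>> carry_out([
  [[255,9,3,27,0.5,2,0],[255,8,3,27,0,2,0],[255,7,3,26,0,2,0],[255,5,2,18,0,1.5,0],[255,0,0,0,0,0,0]],
])

```text
time_s: 5.62
eef_pos: [515.4, -47.2, 99.7]
orientation: [[0.962, 0.003, -0.273], [0.273, 0.006, 0.962], [0.005, -1.0, 0.005]]
ft_force: [-0.5, -0.0, -3.6]
grip_width: 29.9
```

>>> carry_out([
  [[255,0,0,0,0,0,0],[255,0,0,0,0,0,0],[255,0,0,0,0,0,0],[255,0,0,0,0,0,0],[255,0,0,0,0,0,0]],
])

```text
time_s: 6.03
eef_pos: [516.3, -48.3, 102.0]
orientation: [[0.961, 0.006, -0.275], [0.275, 0.006, 0.961], [0.008, -1.0, 0.004]]
ft_force: [-0.4, -0.3, -3.2]
grip_width: 30.0
```

```bash
python3 - <<'E'
from plan import *
from h import rod
from station import cams
import cv2
p,y=cur()
for n in("top","side","wrist"):
    d=cams.read_camera(n); np.savez(f"pics/{n}2.npz",**d); im=d["image"][:,:,::-1]; cv2.imwrite(f"pics/{n}2.png",im)
    if n=="top": cv2.imwrite("pics/top2z.png",cv2.resize(im[75:345,70:320],None,fx=2.2,fy=2.2,interpolation=cv2.INTER_CUBIC))
    if n=="side": cv2.imwrite("pics/side2z.png",cv2.resize(im[120:280,170:370],None,fx=3.7,fy=3.7,interpolation=cv2.INTER_CUBIC))
p,y=cur()
xy,hd=rod(-100-40/140*57.3); 
A=(*p,y); 
W=(*xy,75,hd); plan(lin(A,W,2),255)
E
```

```text
t 6.03 p [516.34 -48.25 101.96] yaw 15.95 tilt [0.44 0.22] F [-0.45 -0.28 -3.24] M [-0.07  0.08 -0.04] w 30.01
t 6.18 p [516.22 -47.98 101.76] yaw 15.96 tilt [0.42 0.23] F [ 0.26  0.25 -3.24] M [-0.06  0.05 -0.02] w 29.87
[[255, -0.9, 13.4, -0.1, -0.23, 0.35, 0.42], [255, -0.8, 13.4, -0.0, 0.0, 0.35, 0.0]] maxstep 13.430562162471086 0.5931273050534767
```

View pics/top2z.png

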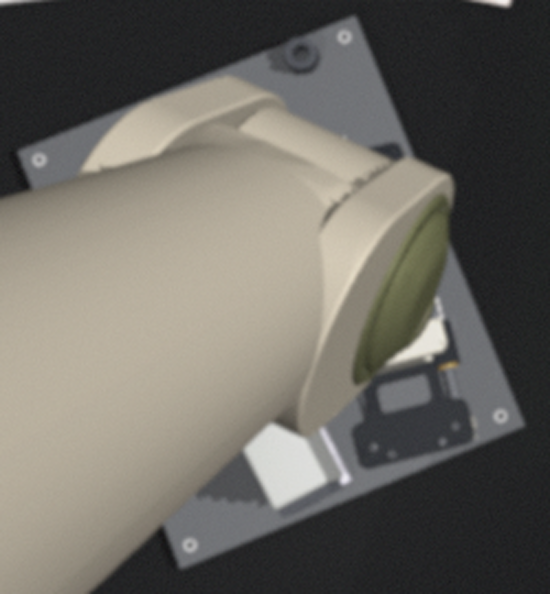

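View pics/side2z.png

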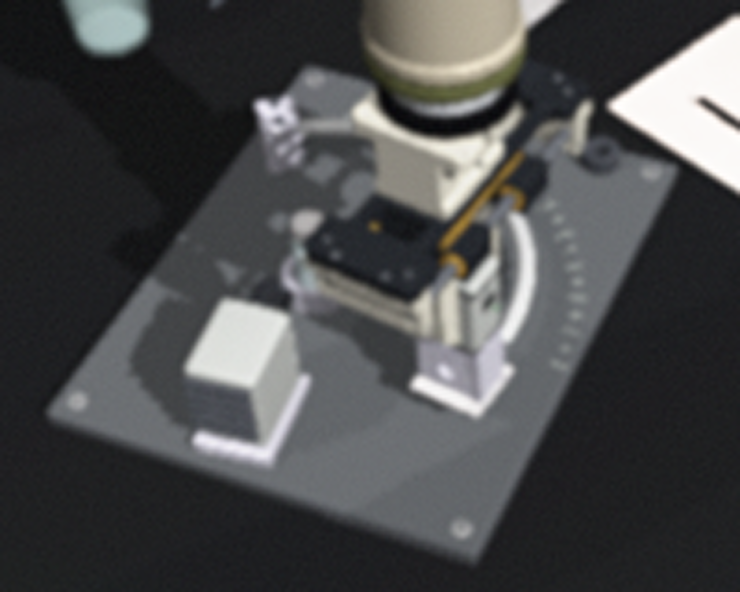

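View pics/wrist2.png

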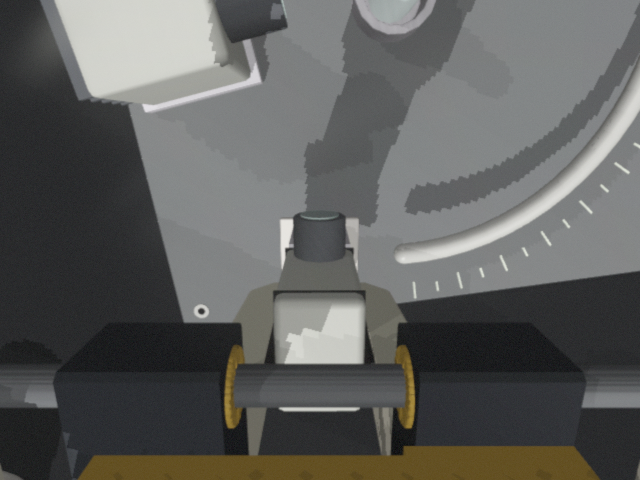

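```bash
python3 - <<'E'
from h import *
from scipy.optimize import least_squares
d=load("wrist2"); P=cloud(d)
TCP=np.array([516.25,-48.1,101.85]); yaw=np.deg2rad(15.96); ux=np.array([np.cos(yaw),np.sin(yaw)]); uy=np.array([-np.sin(yaw),np.cos(yaw)])
for px in((289,218),(350,218),(281,218),(358,218),(281,262),(320,212),(294,235),(346,235),(276,292),(364,292)):
    w=P[px[1],px[0]]; q=w[:2]-TCP[:2]; print(px,"cloud carr",(q@ux).round(1),(q@uy).round(1),(w[2]-TCP[2]+59.9).round(1))
w=ray(d,320,218,46.9); q=w[:2]-TCP[:2]; print("shoe edge by ray",q@ux,q@uy)
# rod profile
g=d["image"].astype(np.float32).mean(2)
pts=[];out=[]
for T in np.arange(-98,-45,3.):
    th=np.deg2rad(T); rs=np.arange(125,160,.5); L=np.c_[rs*np.cos(th),rs*np.sin(th)]; W=L@B.T+O
    px=proj(d,np.c_[W,np.full(len(W),36.)]).astype(np.float32)
    v=cv2.remap(g,px[None,:,0].copy(),px[None,:,1].copy(),cv2.INTER_LINEAR)[0]
    if px[:,0].max()>635 or px[:,1].min()<3: continue
    gr=np.gradient(v); o=rs[np.argmin(gr)]; i=rs[np.argmax(gr)]; out.append((T,i,o,(i+o)/2))
    pts.append((T,(i+o)/2))
print(np.round(out,1).tolist())
h=P[...,2]; L=(P[...,:2]-O)@B; rr=np.hypot(L[...,0],L[...,1]); th=np.rad2deg(np.arctan2(L[...,1],L[...,0]))
k=(rr>125)&(rr<160)&(h>30)&(h<50)&(th>-106)&(th<-50); v,u=np.nonzero(k); print(k.sum(),u.min(),u.max(),v.min(),v.max(),th[k].min(),np.percentile(h[k],[50,98]))
for T in range(-98,-50,6):
    kk=k&(abs(th-T)<3); 
    if kk.sum()>20: print(T,kk.sum(),rr[kk].min().round(1),rr[kk].max().round(1),np.median(rr[kk][h[kk]>np.percentile(h[kk],70)]).round(2),h[kk].max().round(1))
im=cv2.resize(d["image"][150:310,380:640,::-1],None,fx=3,fy=3,interpolation=cv2.INTER_CUBIC)
for dl,col in((0,(0,255,0)),(0.02,(0,0,255)),(0.03,(255,0,0))):
    for T in np.arange(-100,-60,1.):
        p=proj(d,[*rod(T,dl)[0],36])[0]; cv2.circle(im,(int((p[0]-380+.5)*3),int((p[1]-150+.5)*3)),1,col,-1)
cv2.imwrite("pics/w2z.png",im)
E
```

```text
(289, 218) cloud carr -16.5 24.5 4.4
(350, 218) cloud carr 17.3 24.6 5.1
(281, 218) cloud carr -20.9 24.5 4.1
(358, 218) cloud carr 21.9 24.3 3.5
(281, 262) cloud carr -21.6 -1.4 3.7
(320, 212) cloud carr 0.2 38.9 58.2
(294, 235) cloud carr -10.5 30.2 62.8
(346, 235) cloud carr 13.2 22.3 33.0
(276, 292) cloud carr -14.6 21.1 101.4
(364, 292) cloud carr 14.4 20.7 100.6
shoe edge by ray 0.7125612398591732 24.630739739874446
[[-98.0, 138.5, 129.5, 134.0], [-95.0, 140.5, 147.5, 144.0], [-92.0, 140.5, 148.0, 144.2], [-89.0, 140.5, 148.5, 144.5], [-86.0, 140.5, 148.0, 144.2], [-83.0, 140.5, 148.0, 144.2], [-80.0, 140.0, 148.0, 144.0], [-77.0, 140.0, 148.0, 144.0], [-74.0, 140.5, 148.0, 144.2], [-71.0, 139.5, 148.0, 143.8], [-68.0, 159.5, 148.0, 153.8], [-65.0, 139.5, 148.0, 143.8], [-62.0, 138.5, 148.0, 143.2], [-59.0, 138.5, 148.0, 143.2], [-56.0, 138.5, 147.5, 143.0], [-53.0, 155.5, 147.5, 151.5], [-50.0, 138.0, 147.5, 142.8], [-47.0, 125.0, 147.5, 136.2]]
4273 355 584 166 270 -105.99852171638696 [40.49399193 42.73831453]
-98 93 137.0 146.3 141.1 42.1
-92 508 135.5 147.3 141.58 42.9
-86 516 135.3 147.7 141.33 43.3
-80 526 135.3 147.3 141.34 43.4
-74 539 135.0 147.1 141.33 43.5
-68 556 134.9 147.3 141.12 43.2
-62 574 134.6 146.6 140.91 43.4
-56 597 134.4 146.5 140.59 43.2
```

View pics/w2z.png

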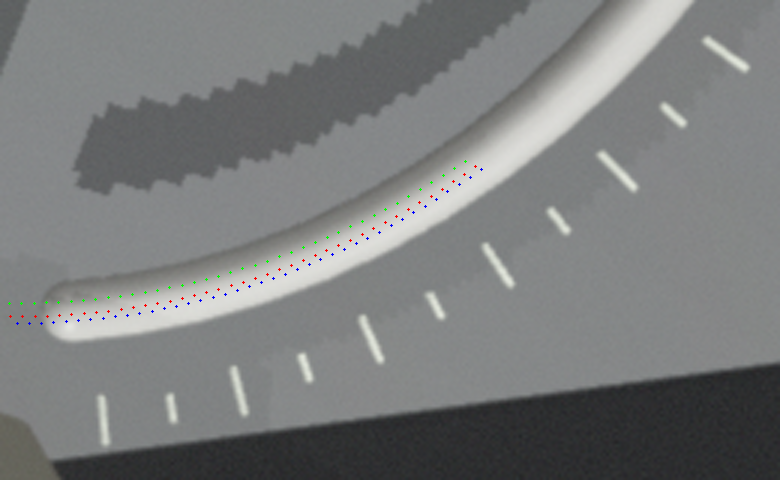

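```bash
python3 - <<'E'
from h import *
d=load("wrist2")
def b(u,v,z):
    L=B.T@(ray(d,u,v,z)[:2]-O); return L.round(1),np.hypot(*L).round(1),np.rad2deg(np.arctan2(L[1],L[0])).round(2)
Z=lambda x,y:(380+x/3-.5,150+y/3-.5)
print("tip centre",b(*Z(70,311),36),"extreme",b(*Z(47,312),36), ray(d,*Z(70,311),36))
for x,y in((103,420),(171,408),(239,390),(305,367),(371,341),(435,305),(498,279),(559,228),(616,171)): print("tick",b(*Z(x,y),12))
t=load("top0")
print("top tip approx", [ (B.T@(ray(t,70+460/2.5,75+310/2.5,36)[:2]-O)).round(1)])
# vial circle base ring in wrist & top?
E
```

```text
tip centre (array([ -10.2, -141.6]), np.float64(142.0), np.float64(-94.11)) extreme (array([ -14.7, -141.1]), np.float64(141.9), np.float64(-95.95)) [564.24884144 -33.60411419  36.        ]
tick (array([  -0.9, -176.4]), np.float64(176.4), np.float64(-90.29))
tick (array([  14.5, -175.8]), np.float64(176.4), np.float64(-85.3))
tick (array([  29.8, -173.7]), np.float64(176.2), np.float64(-80.27))
tick (array([  44.6, -170.3]), np.float64(176.1), np.float64(-75.32))
tick (array([  59.3, -166.3]), np.float64(176.6), np.float64(-70.37))
tick (array([  73.4, -160. ]), np.float64(176.0), np.float64(-65.34))
tick (array([  87.1, -156. ]), np.float64(178.6), np.float64(-60.81))
tick (array([ 100.1, -146.3]), np.float64(177.3), np.float64(-55.62))
tick (array([ 112. , -135.4]), np.float64(175.7), np.float64(-50.42))
top tip approx [array([ -11.9, -145. ])]
```

```bash
cat >> h.py <<'E'
def rodfit(d,C0,thetas,sides=(1,-1),verbose=True):
    """C0 world xy of circle centre guess; returns refined centre. thetas: world angles deg"""
    g=cv2.GaussianBlur(d["image"].astype(np.float32).mean(2),(0,0),0.8)
    K=d["camera_matrix"]; R=cv2.Rodrigues(d["rvec"].astype(float))[0]; c=-R.T@d["tvec"].ravel()
    C=np.array(C0,float)
    for it in range(5):
        rows=[];res=[];info=[]
        for T in thetas:
            th=np.deg2rad(T); e=np.array([np.cos(th),np.sin(th),0]); t=np.array([-np.sin(th),np.cos(th),0])
            A=np.array([*C,36.])+140*e; v=A-c; n=np.cross(t,v); n/=np.linalg.norm(n); n*=np.sign(n@e)
            for s in sides:
                m=np.arange(2.5,9.6,.1); px=proj(d,A+s*n*m[:,None]).astype(np.float32)
                if px.min()<3 or px[:,0].max()>636 or px[:,1].max()>476: continue
                pr=cv2.remap(g,px[None,:,0].copy(),px[None,:,1].copy(),cv2.INTER_LINEAR)[0]
                gr=-np.gradient(pr); j=np.argmax(gr)
                if gr[j]<1.0 or j in(0,len(m)-1): continue
                rows.append(s*n[:2]); 
                res.append(m[j]-6); info.append((T,s,round(m[j]-6,2),round(float(gr[j]),1)))
        rows=np.array(rows);res=np.array(res)
        # edge moves: point shift dC gives s*n.dC = res
        w=np.abs(res-np.median(res))<2.0
        dC=np.linalg.lstsq(rows[w],res[w],rcond=None)[0]; C=C+dC
    if verbose: print("C",C.round(2),"bench",(B.T@(C-O)).round(2),"n",w.sum(),len(w),"rms",np.std(res[w]-rows[w]@dC).round(2)); print(info[::3])
    return C
E
python3 - <<'E'
from h import *
W=load("wrist2")
C0=O+B@[0.9,-1.3]
for s in((1,),(1,-1)): rodfit(W,C0,np.arange(-70,-20,2.)+0,s)
for n,a,b_ in(("top0",-68,50),("side0",-68,50)):
    th=[x for x in np.arange(a,b_,3.) if not 10<x<34]
    for s in((1,),(1,-1)): print(n); rodfit(load(n),C0,th,s)
E
```

```text
C [515.45  97.68] bench [-1.1  -1.83] n 25 25 rms 0.1
[(np.float64(-70.0), 1, np.float64(0.1), 4.4), (np.float64(-64.0), 1, np.float64(0.1), 4.8), (np.float64(-58.0), 1, np.float64(-0.2), 5.3), (np.float64(-52.0), 1, np.float64(0.0), 5.4), (np.float64(-46.0), 1, np.float64(0.1), 5.1), (np.float64(-40.0), 1, np.float64(-0.1), 5.2), (np.float64(-34.0), 1, np.float64(0.1), 5.1), (np.float64(-28.0), 1, np.float64(-0.1), 5.6), (np.float64(-22.0), 1, np.float64(0.0), 5.3)]
C [515.4   97.53] bench [-1.2  -1.95] n 26 41 rms 0.36
[(np.float64(-70.0), 1, np.float64(-0.4), 4.3), (np.float64(-68.0), -1, np.float64(-1.9), 1.2), (np.float64(-64.0), 1, np.float64(0.1), 4.8), (np.float64(-62.0), -1, np.float64(-3.4), 1.8), (np.float64(-58.0), 1, np.float64(0.1), 5.3), (np.float64(-54.0), 1, np.float64(-0.1), 5.3), (np.float64(-50.0), 1, np.float64(0.1), 4.9), (np.float64(-46.0), 1, np.float64(0.2), 5.0), (np.float64(-42.0), 1, np.float64(0.2), 5.3), (np.float64(-38.0), 1, np.float64(0.2), 5.4), (np.float64(-32.0), 1, np.float64(0.0), 5.1), (np.float64(-30.0), -1, np.float64(-3.2), 1.9), (np.float64(
[... 2602 characters left out ...]
, (np.float64(-41.0), -1, np.float64(-0.7), 2.0), (np.float64(-35.0), 1, np.float64(-2.2), 2.0), (np.float64(-29.0), 1, np.float64(-1.6), 1.8), (np.float64(-26.0), -1, np.float64(-1.9), 1.8), (np.float64(-20.0), 1, np.float64(0.3), 1.9), (np.float64(-17.0), -1, np.float64(-1.0), 2.0), (np.float64(-11.0), 1, np.float64(-1.2), 1.7), (np.float64(-8.0), -1, np.float64(-0.9), 1.7), (np.float64(-2.0), 1, np.float64(-0.8), 1.6), (np.float64(4.0), 1, np.float64(-1.7), 2.1), (np.float64(7.0), -1, np.float64(-1.4), 2.5), (np.float64(34.0), 1, np.float64(0.0), 2.0), (np.float64(37.0), -1, np.float64(0.0), 2.5), (np.float64(43.0), 1, np.float64(-1.4), 2.0), (np.float64(46.0), -1, np.float64(-1.9), 2.3)]
```

```bash
cat >> plan.py <<'E'
C=np.array([515.45,97.68])
def arc(phi,z,r=140.,C=C,dy=0): 
    f=np.deg2rad(phi); return (C[0]+r*np.cos(f),C[1]+r*np.sin(f),z,phi+90+dy)
def where(C=C):
    p,y=cur(); q=p[:2]-C; phi=np.degrees(np.arctan2(q[1],q[0])); print("phi",phi.round(2),"r",np.hypot(*q).round(2),"yawerr",(y-phi-90).round(2),"z",p[2].round(2)); return p,y,phi
E
python3 - <<'E'
from plan import *
p,y,phi=where()
plan(lin((*p,y),arc(-84,80),3),255)
E
```

```text
t 6.18 p [516.22 -47.98 101.76] yaw 15.96 tilt [0.42 0.23] F [ 0.26  0.25 -3.24] M [-0.06  0.05 -0.02] w 29.87
phi -89.7 r 145.66 yawerr 15.66 z 101.76
[[255, 5.0, 7.3, 0.8, -0.24, 3.32, 0.41], [255, 5.0, 7.3, 1.1, 0.0, 3.32, 0.0], [255, 4.9, 7.3, 1.4, 0.0, 3.32, 0.0]] maxstep 8.916277250063503 3.353818719012702
```

>>> carry_out([
  [[255,5,7,0.8,-0.2,3.3,0.4],[255,5,7,1.1,0,3.3,0],[255,4,6,1.4,0,2.5,0],[255,0,0,0,0,0,0],[255,0,0,0,0,0,0]],
])

```text
time_s: 6.6
eef_pos: [529.5, -43.5, 81.4]
orientation: [[0.994, 0.0, -0.111], [0.111, 0.0, 0.994], [0.0, -1.0, 0.0]]
ft_force: [0.6, -0.6, -3.9]
grip_width: 29.4
```

```bash
python3 - <<'E'
from plan import *
p,y,phi=where()
plan(lin((*p,y),arc(-84,78),1),255)
E
```

```text
t 6.6 p [529.53 -43.48  81.39] yaw 6.35 tilt [0.01 0.02] F [ 0.63 -0.65 -3.89] M [-0.1   0.04 -0.03] w 29.42
phi -84.3 r 141.86 yawerr 0.65 z 81.39
[[255, 0.8, 3.4, 1.9, -0.02, 0.35, 0.01]] maxstep 3.9761790704142084 0.3507135583350036
```

>>> carry_out([
  [[255,0.8,3,1.9,0,0.35,0],[255,0,0,0,0,0,0],[255,0,3,0,0,0,0],[255,0,1.5,0,0,0,0],[255,0,0,0,0,0,0]],
])

```text
time_s: 7.02
eef_pos: [529.6, -42.1, 74.1]
orientation: [[0.994, 0.0, -0.107], [0.107, 0.001, 0.994], [0.0, -1.0, 0.001]]
ft_force: [-0.4, 0.3, -3.0]
grip_width: 29.7
```

```bash
python3 - <<'E'
from plan import *
p,y,phi=where()
plan(lin((*p,y),arc(-84,73),1),255)
E
```

```text
t 7.02 p [529.58 -42.07  74.1 ] yaw 6.15 tilt [0.03 0.03] F [-0.44  0.25 -2.97] M [-0.04  0.08  0.  ] w 29.68
phi -84.23 r 140.46 yawerr 0.38 z 74.1
[[255, 0.6, 1.1, 0.5, -0.03, 0.15, 0.03]] maxstep 1.3490737563232043 0.15588457268119896
```

>>> carry_out([
  [[255,0.5,1,0.5,0,0.15,0],[255,0,0,0,0,0,0],[255,0,0.7,0,0,0,0],[255,0,0,0,0,0,0],[255,0,0,0,0,0,0]],
])

```text
time_s: 7.43
eef_pos: [530.0, -41.7, 72.5]
orientation: [[0.995, 0.001, -0.104], [0.104, 0.001, 0.995], [0.001, -1.0, 0.001]]
ft_force: [-0.2, -0.1, -2.8]
grip_width: 29.8
```

```bash
python3 - <<'E'
from plan import *
p,y,phi=where()
E
```

```text
t 7.43 p [530.01 -41.72  72.48] yaw 5.99 tilt [0.04 0.04] F [-0.21 -0.06 -2.81] M [-0.09  0.05 -0.02] w 29.8
phi -84.04 r 140.16 yawerr 0.03 z 72.48
```

>>> carry_out([
  [[255,0,0.6,0,0,0,0],[255,0,0,0,0,0,0],[255,0,0,0,0,0,0],[255,0,0,0,0,0,0],[255,0,0,0,0,0,0]],
])

```text
time_s: 7.85
eef_pos: [530.1, -41.7, 72.0]
orientation: [[0.995, 0.001, -0.105], [0.105, 0.001, 0.995], [0.001, -1.0, 0.001]]
ft_force: [0.9, 0.1, -3.7]
grip_width: 30.0
```

```bash
python3 - <<'E'
from plan import *
p,y,phi=where()
E
```

```text
t 7.85 p [530.1  -41.67  71.97] yaw 6.0 tilt [0.06 0.03] F [ 0.87  0.06 -3.73] M [-0.1   0.11 -0.01] w 30.0
phi -84.0 r 140.12 yawerr -0.0 z 71.97
```

>>> carry_out([
  [[255,0,0.5,0,0,0,0],[255,0,0,0,0,0,0],[255,0,0.5,0,0,0,0],[255,0,0,0,0,0,0],[255,0,0,0,0,0,0]],
])

```text
time_s: 8.27
eef_pos: [530.3, -41.7, 72.0]
orientation: [[0.995, 0.002, -0.104], [0.104, 0.001, 0.995], [0.002, -1.0, 0.001]]
ft_force: [0.5, -0.4, -3.3]
grip_width: 29.9
```

```bash
python3 - <<'E'
from plan import *
from h import *
from station import cams
p,y,phi=where()
d=cams.read_camera("wrist"); np.savez("pics/w3.npz",**d); cv2.imwrite("pics/w3.png",d["image"][:,:,::-1])
rodfit(d,[515.45,97.68],np.arange(-69,-15,2.),(1,))
P=cloud(d); ux=np.array([np.cos(np.deg2rad(y)),np.sin(np.deg2rad(y))]); uy=np.array([-ux[1],ux[0]])
q=(P[...,:2]-p[:2])@np.c_[ux,uy]; h=P[...,2]-p[2]+59.9
k=(h>2)&(h<7.5)&(abs(q[...,0])<25)&(q[...,1]>5)&(q[...,1]<30)
print("shoe",k.sum(),[np.percentile(q[k][:,i],[1,99]).round(2).tolist() for i in(0,1)],np.median(h[k]))
for u in(283,286,352,356):
    k2=[(v,q[v,u].round(1).tolist(),h[v,u].round(1)) for v in range(212,226,2)]; print(u,k2)
E
```

```text
t 8.27 p [530.26 -41.69  71.96] yaw 5.99 tilt [0.12 0.07] F [ 0.45 -0.38 -3.35] M [-0.05  0.03  0.01] w 29.86
phi -83.93 r 140.15 yawerr -0.08 z 71.96
C [515.53  97.66] bench [-1.03 -1.88] n 27 27 rms 0.09
[(np.float64(-69.0), 1, np.float64(0.0), 5.4), (np.float64(-63.0), 1, np.float64(0.0), 6.0), (np.float64(-57.0), 1, np.float64(0.1), 5.5), (np.float64(-51.0), 1, np.float64(-0.1), 5.6), (np.float64(-45.0), 1, np.float64(0.1), 5.7), (np.float64(-39.0), 1, np.float64(0.2), 5.8), (np.float64(-33.0), 1, np.float64(0.1), 6.1), (np.float64(-27.0), 1, np.float64(0.1), 5.9), (np.float64(-21.0), 1, np.float64(0.0), 6.0)]
shoe 691 [[-21.67, 22.03], [5.57, 24.7]] 4.73300335874162
283 [(212, [-20.3, 26.7], np.float64(-1.4)), (214, [-20.3, 25.7], np.float64(-0.8)), (216, [-20.3, 24.5], np.float64(-0.8)), (218, [-19.9, 24.5], np.float64(4.4)), (220, [-20.0, 23.3], np.float64(4.2)), (222, [-19.9, 22.4], np.float64(5.0)), (224, [-20.0, 21.1], np.float64(4.4))]
286 [(212, [-18.6, 26.9], np.float64(-0.4)), (214, [-18.6, 25.8], np.float64(0.0)), (216, [-18.6, 24.6], np.float64(-0.2)), (218, [-18.3, 24.5], np.float64(4.3)), (220, [-18.3, 23.3], np.float64(4.3)), (222, [-18.3, 22.3], np.float64(4.9)), (224, [-18.2, 21.3], np.float64(5.3))]
352 [(212, [18.7, 26.7], np.float64(-1.1)), (214, [18.7, 25.7], np.float64(-0.4)), (216, [18.8, 24.3], np.float64(-1.9)), (218, [18.4, 24.4], np.float64(3.8)), (220, [18.4, 23.4], np.float64(4.6)), (222, [18.4, 22.2], np.float64(4.2)), (224, [18.3, 21.3], np.float64(5.5))]
356 [(212, [20.9, 27.0], np.float64(0.1)), (214, [20.9, 25.8], np.float64(-0.2)), (216, [21.0, 24.6], np.float64(-0.5)), (218, [20.7, 24.2], np.float64(3.3)), (220, [20.5, 23.5], np.float64(5.0)), (222, [20.6, 22.2], np.float64(4.3)), (224, [20.5, 21.5], np.float64(6.2))]
```

View pics/w3.png

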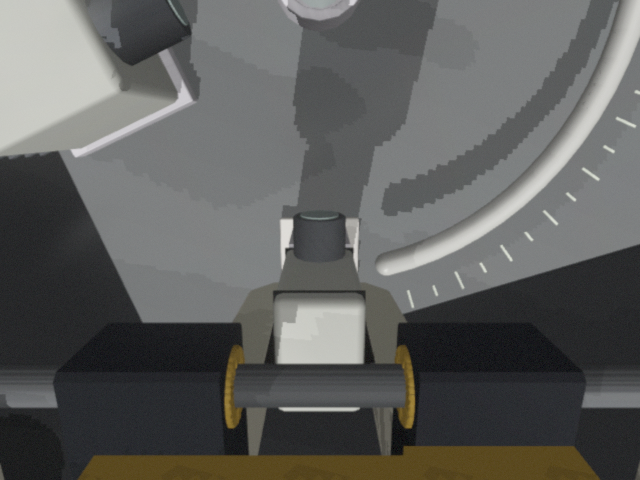

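>>> carry_out([
  [[255,2.4,0,0.15,0,-1,0],[255,2.4,0,0.05,0,-1,0],[255,2.4,0,0.05,0,-1,0],[255,2.4,0,0.05,0,-1,0],[255,0,0,0,0,0,0]],
])

```text
time_s: 8.73
eef_pos: [538.3, -40.5, 72.0]
orientation: [[0.984, -0.002, -0.18], [0.18, 0.002, 0.984], [-0.002, -1.0, 0.002]]
ft_force: [-1.8, -0.4, -0.1]
grip_width: 29.7
```

```bash
python3 - <<'E'
from plan import *
p,y,phi=where()
plan([arc(phi+.8*(i+1),p[2],140) for i in range(5)],255,2)
E
```

```text
t 8.73 p [538.26 -40.5   71.96] yaw 10.38 tilt [-0.1   0.12] F [-1.75 -0.38 -0.1 ] M [-0.1   0.41 -0.02] w 29.69
phi -80.63 r 140.05 yawerr 1.0 z 71.96
[[255, 1.96, -0.0, 0.03, -0.12, 0.2, -0.1], [255, 1.95, 0.0, 0.01, 0.0, -0.8, 0.0], [255, 1.95, 0.0, 0.01, 0.0, -0.8, 0.0], [255, 1.95, 0.0, 0.01, 0.0, -0.8, 0.0], [255, 1.95, 0.0, 0.01, 0.0, -0.8, 0.0]] maxstep 1.9602295783912658 0.8
```

>>> carry_out([
  [[255,2.3,0,0.05,0,0.1,0],[255,2.3,0,0.03,0,-0.8,0],[255,2,0,0.03,0,-0.8,0],[255,0,0,0,0,0,0],[255,0,0,0,0,0,0]],
])

```text
time_s: 9.15
eef_pos: [545.4, -39.0, 71.9]
orientation: [[0.978, -0.003, -0.209], [0.209, 0.002, 0.978], [-0.002, -1.0, 0.002]]
ft_force: [-3.9, -0.9, 3.1]
grip_width: 30.2
```

```bash
python3 - <<'E'
from plan import *
from h import *
from station import cams
p,y,phi=where()
d=cams.read_camera("wrist"); np.savez("pics/w4.npz",**d); cv2.imwrite("pics/w4.png",cv2.resize(d["image"][180:330,240:480,::-1],None,fx=3,fy=3,interpolation=cv2.INTER_CUBIC))
rodfit(d,[515.45,97.68],np.arange(-69,-15,2.),(1,))
d=cams.read_camera("side"); np.savez("pics/s4.npz",**d); cv2.imwrite("pics/s4.png",cv2.resize(d["image"][170:270,240:340,::-1],None,fx=6,fy=6,interpolation=cv2.INTER_CUBIC))
where()
E
```

```text
t 9.15 p [545.44 -39.03  71.94] yaw 12.05 tilt [-0.12  0.13] F [-3.93 -0.9   3.12] M [-0.42  1.05 -0.05] w 30.16
phi -77.63 r 139.96 yawerr -0.32 z 71.94
C [515.41  97.59] bench [-1.16 -1.9 ] n 27 27 rms 0.1
[(np.float64(-69.0), 1, np.float64(0.1), 6.0), (np.float64(-63.0), 1, np.float64(0.1), 5.5), (np.float64(-57.0), 1, np.float64(0.2), 5.3), (np.float64(-51.0), 1, np.float64(0.1), 5.6), (np.float64(-45.0), 1, np.float64(0.0), 5.7), (np.float64(-39.0), 1, np.float64(0.0), 5.7), (np.float64(-33.0), 1, np.float64(0.0), 5.6), (np.float64(-27.0), 1, np.float64(-0.1), 6.0), (np.float64(-21.0), 1, np.float64(-0.1), 5.6)]
t 9.25 p [545.39 -39.08  71.95] yaw 12.04 tilt [-0.11  0.13] F [-2.39  0.19  0.59] M [-0.25  0.6  -0.08] w 29.86
phi -77.65 r 140.0 yawerr -0.31 z 71.95
```

View pics/w4.png

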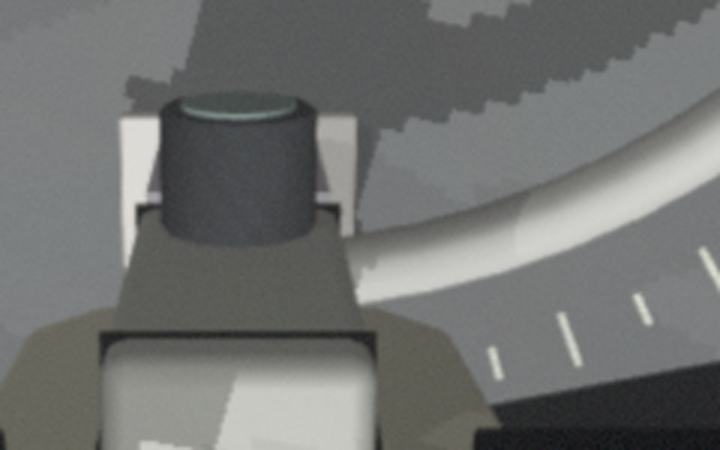

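View pics/s4.png

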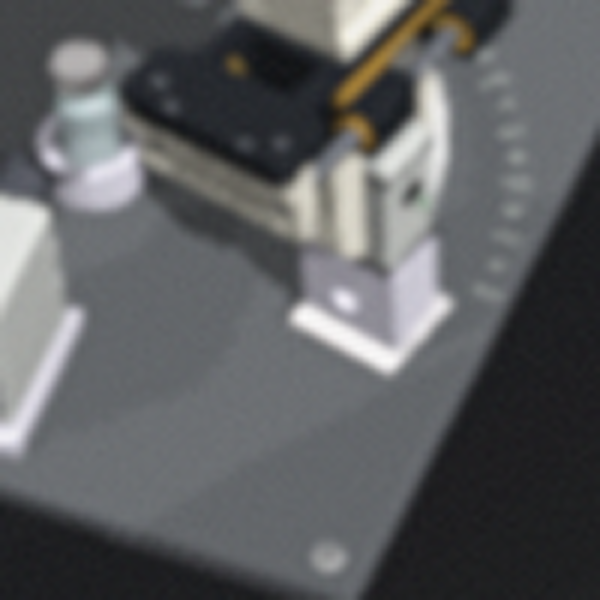

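>>> carry_out([
  [[255,0,-0.35,0,0,-0.2,0.1],[255,1.2,0,0.02,0,-0.5,0],[255,1.2,0,0.02,0,-0.5,0],[255,1.2,0,0.02,0,-0.4,0],[255,0,0,0,0,0,0]],
])

```text
time_s: 9.67
eef_pos: [550.1, -37.9, 72.0]
orientation: [[0.971, -0.003, -0.239], [0.239, 0.001, 0.971], [-0.003, -1.0, 0.002]]
ft_force: [-0.9, 0.2, -0.2]
grip_width: 29.5
```

```bash
python3 - <<'E'
from plan import *
p,y,phi=where()
plan([arc(phi+.6*(i+1),72.1,140) for i in range(4)],255,2)
E
```

```text
t 9.67 p [550.13 -37.88  71.96] yaw 13.83 tilt [-0.15  0.1 ] F [-0.91  0.23 -0.19] M [-0.16  0.31  0.  ] w 29.55
phi -75.65 r 139.93 yawerr -0.52 z 71.96
[[255, 1.47, -0.15, -0.05, -0.1, -1.12, -0.15], [255, 1.47, 0.0, 0.01, 0.0, -0.6, 0.0], [255, 1.47, 0.0, 0.01, 0.0, -0.6, 0.0], [255, 1.47, 0.0, 0.01, 0.0, -0.6, 0.0]] maxstep 1.4784789481084943 1.1344161493913951
```

>>> carry_out([
  [[255,1.3,-0.15,-0.05,0,-1,-0.1],[255,1.4,-0.05,0.01,0,-0.6,0],[255,1.4,-0.05,0.01,0,-0.6,0],[255,1.2,0,0.01,0,-0.6,0],[255,0,0,0,0,0,0]],
])

```text
time_s: 10.08
eef_pos: [556.9, -36.0, 71.9]
orientation: [[0.956, 0.0, -0.292], [0.292, 0.001, 0.956], [0.001, -1.0, 0.001]]
ft_force: [-0.9, -0.3, -0.3]
grip_width: 29.9
```

```bash
python3 - <<'E'
from plan import *
p,y,phi=where()
plan([arc(phi+.6*(i+1),72.1,140) for i in range(4)],255,2)
E
```

```text
t 10.08 p [556.88 -36.04  71.92] yaw 16.98 tilt [0.05 0.07] F [-0.85 -0.28 -0.31] M [-0.19  0.22  0.02] w 29.88
phi -72.79 r 139.99 yawerr -0.23 z 71.92
[[255, 1.47, -0.18, 0.01, -0.06, -0.83, 0.05], [255, 1.47, 0.0, 0.01, 0.0, -0.6, 0.0], [255, 1.47, 0.0, 0.01, 0.0, -0.6, 0.0], [255, 1.47, 0.0, 0.01, 0.0, -0.6, 0.0]] maxstep 1.4810131667206743 0.8336666000266533
```

>>> carry_out([
  [[255,1.8,-0.15,0.01,0,-1,0],[255,2,-0.05,0.02,0,-0.8,0],[255,2,-0.05,0.02,0,-0.8,0],[255,2,-0.05,0.02,0,-0.8,0],[255,0.8,0,0.02,0,-0.4,0]],
])

```text
time_s: 10.5
eef_pos: [566.0, -32.8, 72.1]
orientation: [[0.932, 0.001, -0.361], [0.361, 0.001, 0.932], [0.001, -1.0, 0.001]]
ft_force: [0.0, -0.7, -3.5]
grip_width: 29.9
```

```bash
cat >> plan.py <<'E'
_w=where
def where(C=C):
    p,y,phi=_w(C); F=np.array(status.get_state()["ft_force"]); f=np.deg2rad(phi); print("Frad(out) %.2f Ftan %.2f Fz %.2f"%(F[0]*np.cos(f)+F[1]*np.sin(f),-F[0]*np.sin(f)+F[1]*np.cos(f),F[2])); return p,y,phi
E
python3 - <<'E'
from plan import *
from h import *
from station import cams
p,y,phi=where()
d=cams.read_camera("wrist"); np.savez("pics/w5.npz",**d); cv2.imwrite("pics/w5.png",d["image"][:,:,::-1])
rodfit(d,[515.45,97.68],np.arange(-60,-5,2.),(1,))
plan([arc(phi+1*(i+1),72.1,140) for i in range(4)],255,2)
E
```

```text
t 10.5 p [566.02 -32.83  72.1 ] yaw 21.17 tilt [0.06 0.05] F [ 0.04 -0.71 -3.48] M [-0.06  0.04  0.03] w 29.86
phi -68.82 r 139.97 yawerr -0.01 z 72.1
Frad(out) 0.67 Ftan -0.22 Fz -3.48
C [515.33  97.45] bench [-1.3 -2. ] n 28 28 rms 0.2
[(np.float64(-60.0), 1, np.float64(0.8), 1.9), (np.float64(-54.0), 1, np.float64(-0.1), 5.1), (np.float64(-48.0), 1, np.float64(-0.1), 5.5), (np.float64(-42.0), 1, np.float64(0.2), 5.1), (np.float64(-36.0), 1, np.float64(0.0), 5.3), (np.float64(-30.0), 1, np.float64(0.0), 5.3), (np.float64(-24.0), 1, np.float64(-0.1), 5.3), (np.float64(-18.0), 1, np.float64(0.0), 5.5), (np.float64(-12.0), 1, np.float64(-0.1), 5.4), (np.float64(-6.0), 1, np.float64(0.0), 5.5)]
[[255, 2.32, 0.01, 0.0, -0.05, -1.0, 0.07], [255, 2.44, 0.0, 0.02, 0.0, -1.0, 0.0], [255, 2.44, 0.0, 0.02, 0.0, -1.0, 0.0], [255, 2.44, 0.0, 0.02, 0.0, -1.0, 0.0]] maxstep 2.4400819658363937 1.0036931802099682
```

View pics/w5.png

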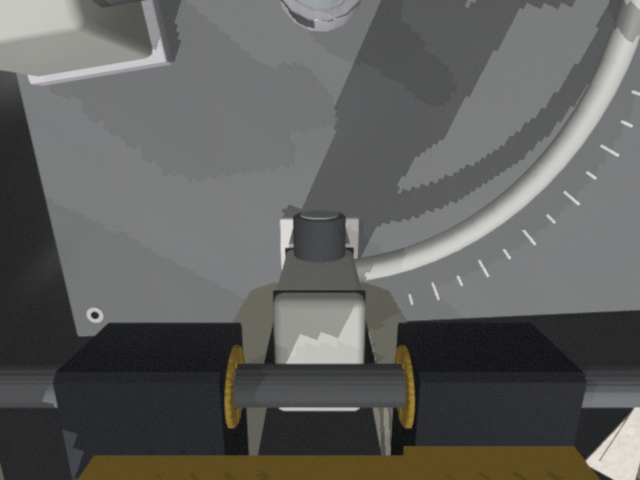

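>>> carry_out([
  [[255,2.4,0.1,0.02,0,-1,0],[255,2.4,0,0.02,0,-1,0],[255,2.4,0,0.02,0,-1,0],[255,2.4,0,0.02,0,-1,0],[255,2.4,0,0.02,0,-1,0]],
])

```text
time_s: 10.97
eef_pos: [577.5, -27.8, 72.0]
orientation: [[0.894, -0.0, -0.448], [0.448, 0.001, 0.894], [0.0, -1.0, 0.001]]
ft_force: [0.2, -0.2, -3.1]
grip_width: 30.1
```

```bash
python3 - <<'E'
from plan import *
p,y,phi=where()
plan([arc(phi+1.2*(i+1),72.1,140) for i in range(4)],255,2)
E
```

```text
t 10.97 p [577.45 -27.78  71.96] yaw 26.61 tilt [0.03 0.06] F [ 0.23 -0.19 -3.15] M [-0.06  0.03  0.  ] w 30.08
phi -63.7 r 139.95 yawerr 0.32 z 71.96
Frad(out) 0.27 Ftan 0.12 Fz -3.15
[[255, 2.93, -0.14, -0.04, -0.06, -0.88, 0.03], [255, 2.93, 0.0, 0.03, 0.0, -1.2, 0.0], [255, 2.93, 0.0, 0.03, 0.0, -1.2, 0.0], [255, 2.93, 0.0, 0.03, 0.0, -1.2, 0.0]] maxstep 2.9336155167301663 1.2
```

>>> carry_out([
  [[255,2.9,-0.15,-0.03,0,-0.9,0],[255,2.9,0,0.03,0,-1.2,0],[255,2.9,0,0.03,0,-1.2,0],[255,2.9,0,0.03,0,-1.2,0],[255,2.9,0,0.03,0,-1.2,0]],
])

```text
time_s: 11.38
eef_pos: [591.7, -19.8, 72.0]
orientation: [[0.839, 0.0, -0.544], [0.544, 0.001, 0.839], [0.001, -1.0, 0.001]]
ft_force: [-0.2, 0.0, -4.3]
grip_width: 30.0
```

```bash
python3 - <<'E'
from plan import *
p,y,phi=where()
plan([arc(phi+1.2*(i+1),72.1,140) for i in range(3)],255,2)
E
```

```text
t 11.38 p [591.71 -19.83  72.03] yaw 32.94 tilt [0.04 0.04] F [-0.25  0.04 -4.34] M [-0.08  0.04 -0.03] w 30.03
phi -57.02 r 140.09 yawerr -0.04 z 72.03
Frad(out) -0.17 Ftan -0.19 Fz -4.34
[[255, 2.93, -0.07, 0.12, -0.04, -1.24, 0.05], [255, 2.93, 0.0, 0.03, 0.0, -1.2, 0.0], [255, 2.93, 0.0, 0.03, 0.0, -1.2, 0.0]] maxstep 2.9332916663707347 1.2416521251944925
```

>>> carry_out([
  [[255,2.9,-0.05,0.12,0,-1.3,0],[255,2.9,0,0.03,0,-1.2,0],[255,2.9,0,0.03,0,-1.2,0],[255,2.9,0,0.03,0,-1.2,0],[255,2.9,0,0.03,0,-1.2,0]],
])

```text
time_s: 11.8
eef_pos: [604.6, -10.2, 72.0]
orientation: [[0.769, 0.0, -0.639], [0.639, 0.001, 0.769], [0.001, -1.0, 0.001]]
ft_force: [-0.9, -0.8, -3.5]
grip_width: 29.9
```

```bash
python3 - <<'E'
from plan import *
p,y,phi=where()
plan([arc(phi+1.2*(i+1),72.1,140) for i in range(3)],255,2)
E
```

```text
t 11.8 p [604.61 -10.19  72.01] yaw 39.73 tilt [0.04 0.04] F [-0.87 -0.77 -3.51] M [-0.03  0.01 -0.  ] w 29.88
phi -50.42 r 139.95 yawerr 0.15 z 72.01
Frad(out) 0.04 Ftan -1.16 Fz -3.51
[[255, 2.93, -0.09, -0.03, -0.04, -1.05, 0.04], [255, 2.93, 0.0, 0.03, 0.0, -1.2, 0.0], [255, 2.93, 0.0, 0.03, 0.0, -1.2, 0.0]] maxstep 2.9315354338639676 1.2
```

>>> carry_out([
  [[255,2.9,-0.1,-0.03,0,-1.1,0],[255,2.9,0,0.03,0,-1.2,0],[255,2.9,0,0.03,0,-1.2,0],[255,2.9,0,0.03,0,-1.2,0],[255,2.9,0,0.03,0,-1.2,0]],
])

```text
time_s: 12.22
eef_pos: [616.3, 0.6, 72.0]
orientation: [[0.691, -0.0, -0.723], [0.723, 0.001, 0.691], [0.001, -1.0, 0.001]]
ft_force: [0.8, 0.2, -3.6]
grip_width: 30.1
```

```bash
python3 - <<'E'
from plan import *
from h import *
from station import cams
p,y,phi=where()
d=cams.read_camera("wrist"); np.savez("pics/w6.npz",**d); cv2.imwrite("pics/w6.png",d["image"][:,:,::-1])
rodfit(d,[515.45,97.68],np.arange(-30,15,2.),(1,))
E
```

```text
t 12.22 p [616.34   0.64  72.04] yaw 46.28 tilt [0.03 0.04] F [ 0.75  0.16 -3.6 ] M [-0.06  0.   -0.01] w 30.13
phi -43.88 r 139.99 yawerr 0.16 z 72.04
Frad(out) 0.43 Ftan 0.64 Fz -3.60
C [515.39  97.79] bench [-1.1  -1.71] n 23 23 rms 0.31
[(np.float64(-30.0), 1, np.float64(-1.3), 1.3), (np.float64(-24.0), 1, np.float64(0.1), 4.3), (np.float64(-18.0), 1, np.float64(0.2), 4.2), (np.float64(-12.0), 1, np.float64(0.1), 4.5), (np.float64(-6.0), 1, np.float64(0.1), 4.3), (np.float64(0.0), 1, np.float64(0.2), 4.5), (np.float64(6.0), 1, np.float64(0.1), 4.3), (np.float64(12.0), 1, np.float64(-0.1), 4.4)]
```

View pics/w6.png

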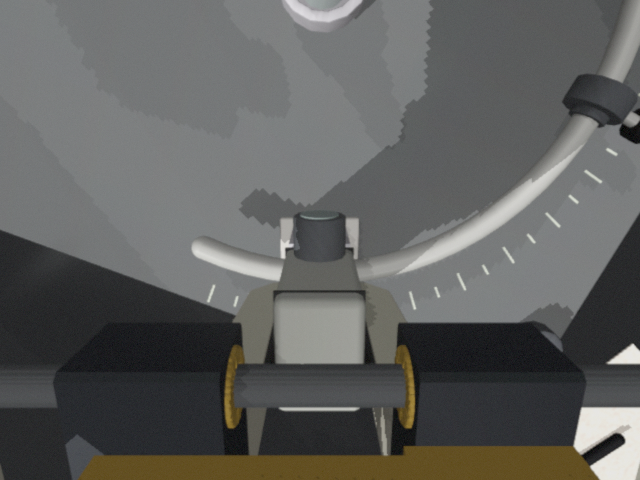

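```bash
python3 - <<'E'
from h import *
d=load("w6"); C=np.array([515.45,97.68])
for px in((587,117),(590,120),(583,115),(598,98)):
    q=ray(d,*px,36)[:2]-C; print(px,np.hypot(*q).round(1),np.degrees(np.arctan2(q[1],q[0])).round(2))
im=d["image"][60:160,530:640,::-1]; cv2.imwrite("pics/w6z.png",cv2.resize(im,None,fx=6,fy=6,interpolation=cv2.INTER_CUBIC))
E
```

```text
(587, 117) 140.2 20.05
(590, 120) 142.3 19.85
(583, 115) 138.0 20.01
(598, 98) 140.1 23.83
```

View pics/w6z.png

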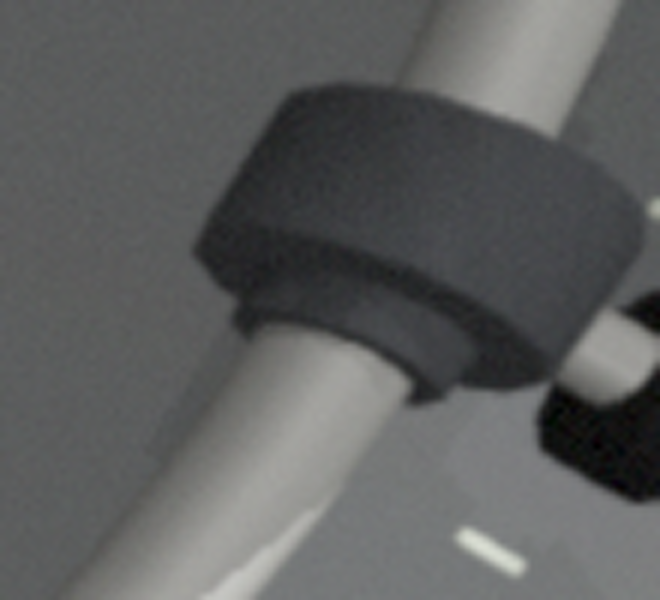

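>>> carry_out([
  [[255,2.9,-0.1,0.02,0,-1.1,0],[255,2.9,0,0.03,0,-1.2,0],[255,2.9,0,0.03,0,-1.2,0],[255,2.9,0,0.03,0,-1.2,0],[255,2.9,0,0.03,0,-1.2,0]],
])

```text
time_s: 12.68
eef_pos: [626.8, 12.9, 72.1]
orientation: [[0.604, -0.0, -0.797], [0.797, 0.001, 0.604], [0.001, -1.0, 0.001]]
ft_force: [0.2, 0.5, -3.6]
grip_width: 29.6
```

```bash
python3 - <<'E'
from plan import *
p,y,phi=where()
plan([arc(phi+1.2*(i+1),72.1,140) for i in range(3)],255,2)
E
```

```text
t 12.68 p [626.81  12.87  72.13] yaw 52.82 tilt [0.04 0.04] F [ 0.21  0.48 -3.59] M [-0.05 -0.    0.06] w 29.57
phi -37.29 r 139.98 yawerr 0.11 z 72.13
Frad(out) -0.12 Ftan 0.51 Fz -3.59
[[255, 2.93, 0.03, 0.0, -0.04, -1.09, 0.04], [255, 2.93, 0.0, 0.03, 0.0, -1.2, 0.0], [255, 2.93, 0.0, 0.03, 0.0, -1.2, 0.0]] maxstep 2.930153579592715 1.2
```

>>> carry_out([
  [[255,3.6,0,0.03,0,-1.4,0],[255,3.7,0,0.05,0,-1.5,0],[255,3.7,0,0.05,0,-1.5,0],[255,3.7,0,0.05,0,-1.5,0],[255,3.7,0,0.05,0,-1.5,0]],
])

```text
time_s: 13.1
eef_pos: [637.9, 29.8, 72.1]
orientation: [[0.485, -0.0, -0.875], [0.875, 0.001, 0.485], [0.001, -1.0, 0.001]]
ft_force: [0.7, -0.2, -3.6]
grip_width: 29.9
```

```bash
python3 - <<'E'
from plan import *
p,y,phi=where()
plan([arc(phi+1.5*(i+1),72.1,140) for i in range(3)],255,2)
E
```

```text
t 13.1 p [637.93  29.79  72.07] yaw 61.01 tilt [0.03 0.03] F [ 0.66 -0.19 -3.62] M [ 0.01 -0.04  0.01] w 29.9
phi -29.0 r 140.04 yawerr 0.01 z 72.07
Frad(out) 0.66 Ftan 0.15 Fz -3.62
[[255, 3.66, -0.03, 0.09, -0.03, -1.49, 0.03], [255, 3.66, 0.0, 0.05, 0.0, -1.5, 0.0], [255, 3.66, 0.0, 0.05, 0.0, -1.5, 0.0]] maxstep 3.6612293017509847 1.5
```

>>> carry_out([
  [[255,3.7,0,0.09,0,-1.5,0],[255,3.7,0,0.05,0,-1.5,0],[255,3.7,0,0.05,0,-1.5,0],[255,3.7,0,0.05,0,-1.5,0],[255,3.7,0,0.05,0,-1.5,0]],
])

```text
time_s: 13.52
eef_pos: [646.6, 48.5, 72.0]
orientation: [[0.353, -0.0, -0.936], [0.936, 0.001, 0.353], [0.001, -1.0, 0.001]]
ft_force: [0.5, 0.5, -3.5]
grip_width: 29.8
```

```bash
python3 - <<'E'
from plan import *
from h import *
from station import cams
p,y,phi=where()
d=cams.read_camera("wrist"); np.savez("pics/w7.npz",**d); cv2.imwrite("pics/w7.png",d["image"][:,:,::-1])
rodfit(d,[515.45,97.68],np.arange(-8,16,2.),(1,))
for px in ((0,0),): pass
cv2.imwrite("pics/w7z.png",cv2.resize(d["image"][130:300,340:560,::-1],None,fx=3.5,fy=3.5,interpolation=cv2.INTER_CUBIC))
E
```

```text
t 13.52 p [646.57  48.51  72.03] yaw 69.35 tilt [0.04 0.03] F [ 0.5   0.52 -3.53] M [-0.02 -0.06  0.04] w 29.8
phi -20.56 r 140.03 yawerr -0.09 z 72.03
Frad(out) 0.28 Ftan 0.66 Fz -3.53
C [515.36  97.79] bench [-1.13 -1.69] n 12 12 rms 0.11
[(np.float64(-8.0), 1, np.float64(-0.3), 2.5), (np.float64(-2.0), 1, np.float64(-0.1), 2.7), (np.float64(4.0), 1, np.float64(0.0), 3.2), (np.float64(10.0), 1, np.float64(0.0), 3.4)]
```

View pics/w7z.png

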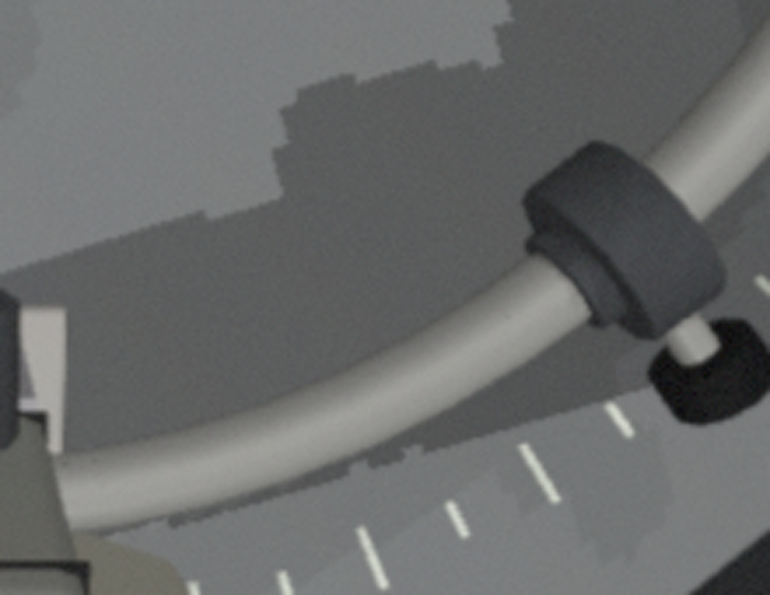

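```bash
python3 - <<'E'
from h import *
d=load("w7"); C=np.array([515.45,97.68])
for zx in((532,240),(568,284),(600,325)):
    q=ray(d,340+zx[0]/3.5-.5,130+zx[1]/3.5-.5,36)[:2]-C; print(zx,np.hypot(*q).round(1),np.degrees(np.arctan2(q[1],q[0])).round(2))
E
```

```text
(532, 240) 131.8 19.69
(568, 284) 140.5 19.84
(600, 325) 148.6 19.9
```

>>> carry_out([
  [[255,3.7,0,0.09,0,-1.5,0],[255,3.7,0,0.05,0,-1.5,0],[255,3.7,0,0.05,0,-1.5,0],[255,3.7,0,0.05,0,-1.5,0],[255,3.7,0,0.05,0,-1.5,0]],
])

```text
time_s: 13.98
eef_pos: [652.5, 68.1, 72.0]
orientation: [[0.214, -0.0, -0.977], [0.977, 0.001, 0.214], [0.001, -1.0, 0.0]]
ft_force: [0.4, 0.5, -3.4]
grip_width: 29.8
```

```bash
python3 - <<'E'
from plan import *
p,y,phi=where()
plan([arc(phi+1.5*(i+1),72.1,140) for i in range(3)],255,2)
E
```

```text
t 13.98 p [652.46  68.11  72.04] yaw 77.67 tilt [0.04 0.01] F [ 0.42  0.52 -3.38] M [0.01 0.01 0.03] w 29.78
phi -12.18 r 140.17 yawerr -0.15 z 72.04
Frad(out) 0.30 Ftan 0.59 Fz -3.38
[[255, 3.66, -0.05, 0.22, -0.01, -1.65, 0.04], [255, 3.66, 0.0, 0.05, 0.0, -1.5, 0.0], [255, 3.66, 0.0, 0.05, 0.0, -1.5, 0.0]] maxstep 3.666946958983727 1.6505150711217391
```

>>> carry_out([
  [[255,3.7,0,0.2,0,-1.6,0],[255,3.7,0,0.07,0,-1.5,0],[255,3.7,0,0.07,0,-1.5,0],[255,3.7,0,0.07,0,-1.5,0],[255,3.7,0,0.07,0,-1.5,0]],
])

```text
time_s: 14.4
eef_pos: [655.4, 88.4, 72.1]
orientation: [[0.068, 0.0, -0.998], [0.998, 0.001, 0.068], [0.001, -1.0, -0.0]]
ft_force: [0.6, -0.5, -3.5]
grip_width: 29.6
```

```bash
python3 - <<'E'
from plan import *
p,y,phi=where()
plan([arc(phi+1.2*(i+1),72.1,140) for i in range(3)],255,2)
E
```

```text
t 14.4 p [655.41  88.43  72.09] yaw 86.11 tilt [ 0.04 -0.02] F [ 0.63 -0.5  -3.55] M [-0.02 -0.06  0.02] w 29.61
phi -3.78 r 140.27 yawerr -0.1 z 72.09
Frad(out) 0.66 Ftan -0.46 Fz -3.55
[[255, 2.93, -0.01, 0.3, 0.02, -1.3, 0.04], [255, 2.93, 0.0, 0.03, 0.0, -1.2, 0.0], [255, 2.93, 0.0, 0.03, 0.0, -1.2, 0.0]] maxstep 2.9453352950046283 1.300769003320728
```

>>> carry_out([
  [[255,3.7,0,0.3,0,-1.6,0],[255,3.7,0,0.1,0,-1.5,0],[255,3.7,0,0.07,0,-1.5,0],[255,2.4,0,0.05,0,-1,0],[255,1.2,0,0.03,0,-0.5,0]],
])

```text
time_s: 14.82
eef_pos: [655.5, 105.5, 72.2]
orientation: [[-0.053, 0.001, -0.999], [0.999, 0.001, -0.053], [0.001, -1.0, -0.001]]
ft_force: [0.4, -0.4, -4.2]
grip_width: 29.8
```

```bash
python3 - <<'E'
from plan import *
from h import *
from station import cams
p,y,phi=where()
d=cams.read_camera("wrist"); np.savez("pics/w8.npz",**d); cv2.imwrite("pics/w8.png",d["image"][:,:,::-1])
rodfit(d,[515.45,97.68],np.arange(26,50,2.),(1,))
cv2.imwrite("pics/w8z.png",cv2.resize(d["image"][170:340,270:490,::-1],None,fx=3.5,fy=3.5,interpolation=cv2.INTER_CUBIC))
plan([arc(phi+.8*(i+1),72.1,140) for i in range(3)],255,2)
E
```

```text
t 14.82 p [655.46 105.49  72.19] yaw 93.03 tilt [ 0.05 -0.07] F [ 0.44 -0.42 -4.19] M [-0.09 -0.14 -0.02] w 29.76
phi 3.19 r 140.23 yawerr -0.16 z 72.19
Frad(out) 0.41 Ftan -0.44 Fz -4.19
C [515.56  96.83] bench [-1.34 -2.65] n 11 11 rms 0.15
[(np.float64(28.0), 1, np.float64(0.3), 3.5), (np.float64(34.0), 1, np.float64(0.2), 5.0), (np.float64(40.0), 1, np.float64(0.0), 5.3), (np.float64(46.0), 1, np.float64(-0.2), 5.1)]
[[255, 1.75, 0.09, 0.29, 0.07, -0.95, 0.06], [255, 1.95, 0.0, 0.01, 0.0, -0.8, 0.0], [255, 1.95, 0.0, 0.01, 0.0, -0.8, 0.0]] maxstep 1.950025640857063 0.9544631999192006
```

View pics/w8z.png

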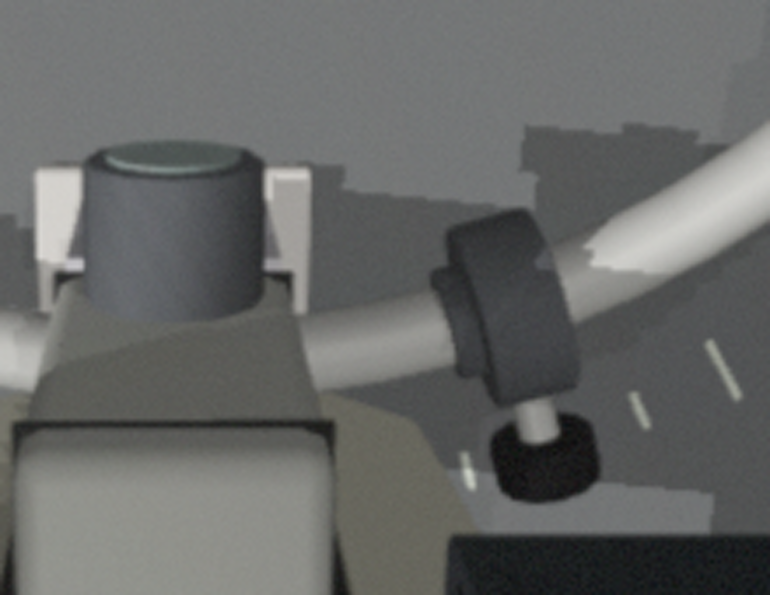

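>>> carry_out([
  [[255,3.4,0.05,0.25,0,-1.6,0],[255,3.4,0,0.1,0,-1.4,0],[255,3,0,0.05,0,-1.2,0],[255,2.4,0,0.05,0,-1,0],[255,1.5,0,0.03,0,-0.6,0]],
])

```text
time_s: 15.28
eef_pos: [654.1, 119.6, 72.2]
orientation: [[-0.162, 0.002, -0.987], [0.987, 0.0, -0.162], [0.0, -1.0, -0.002]]
ft_force: [-0.2, -0.2, -4.0]
grip_width: 29.9
```

```bash
python3 - <<'E'
from plan import *
from h import *
from station import cams
p,y,phi=where()
d=cams.read_camera("wrist"); np.savez("pics/w9.npz",**d)
cv2.imwrite("pics/w9z.png",cv2.resize(d["image"][170:340,270:490,::-1],None,fx=3.5,fy=3.5,interpolation=cv2.INTER_CUBIC))
p,y,phi=where()
plan([arc(phi+.4*(i+1),72.1,140) for i in range(3)],255,2)
E
```

```text
t 15.28 p [654.06 119.6   72.24] yaw 99.34 tilt [ 0.01 -0.12] F [-0.23 -0.18 -4.05] M [-0.07 -0.27  0.01] w 29.86
phi 8.98 r 140.33 yawerr 0.36 z 72.24
Frad(out) -0.26 Ftan -0.14 Fz -4.05
t 15.33 p [654.01 119.94  72.23] yaw 99.38 tilt [ 0.02 -0.13] F [ 0.67  0.9  -4.94] M [ 0.07 -0.28 -0.  ] w 29.65
phi 9.13 r 140.34 yawerr 0.25 z 72.23
Frad(out) 0.80 Ftan 0.79 Fz -4.94
[[255, 0.98, 0.13, 0.34, 0.13, -0.15, 0.02], [255, 0.98, 0.0, 0.0, 0.0, -0.4, 0.0], [255, 0.98, 0.0, 0.0, 0.0, -0.4, 0.0]] maxstep 1.0454185764563397 0.4
```

View pics/w9z.png

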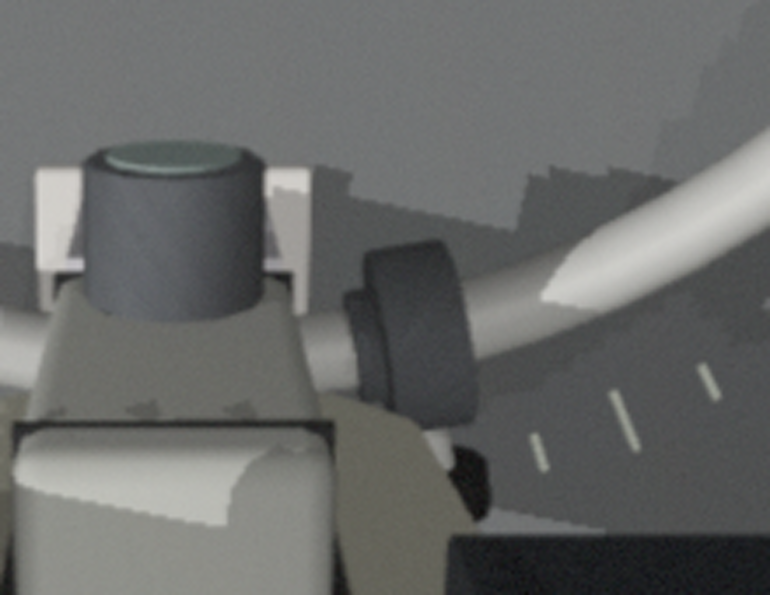

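>>> carry_out([
  [[255,1.9,0.1,0.3,0.1,-0.6,0],[255,1.8,0,0.1,0,-0.7,0],[255,1.6,0,0.05,0,-0.7,0],[255,1.2,0,0.02,0,-0.5,0],[255,0.5,0,0,0,-0.2,0]],
])

```text
time_s: 15.75
eef_pos: [652.7, 127.0, 72.2]
orientation: [[-0.213, 0.001, -0.977], [0.977, 0.0, -0.213], [-0.0, -1.0, -0.001]]
ft_force: [1.6, 0.8, -3.4]
grip_width: 29.7
```

```bash
python3 - <<'E'
from plan import *
from h import *
from station import cams
p,y,phi=where()
d=cams.read_camera("wrist"); np.savez("pics/w10.npz",**d)
cv2.imwrite("pics/w10z.png",cv2.resize(d["image"][200:320,270:430,::-1],None,fx=4.8,fy=4.8,interpolation=cv2.INTER_CUBIC))
p,y,phi=where()
plan([arc(phi+.4*(i+1),72.1,140) for i in range(3)],255,2)
E
```

```text
t 15.75 p [652.71 127.02  72.24] yaw 102.33 tilt [-0.01 -0.07] F [ 1.65  0.76 -3.45] M [-0.06 -0.37 -0.06] w 29.7
phi 12.06 r 140.36 yawerr 0.26 z 72.24
Frad(out) 1.77 Ftan 0.40 Fz -3.45
t 15.8 p [652.71 127.11  72.25] yaw 102.33 tilt [-0.   -0.07] F [ 1.34  0.15 -3.82] M [ 0.12 -0.3  -0.  ] w 29.71
phi 12.1 r 140.38 yawerr 0.22 z 72.25
Frad(out) 1.35 Ftan -0.13 Fz -3.82
[[255, 0.98, 0.15, 0.38, 0.07, -0.18, -0.0], [255, 0.98, 0.0, 0.0, 0.0, -0.4, 0.0], [255, 0.98, 0.0, 0.0, 0.0, -0.4, 0.0]] maxstep 1.0617438485811914 0.4
```

View pics/w10z.png

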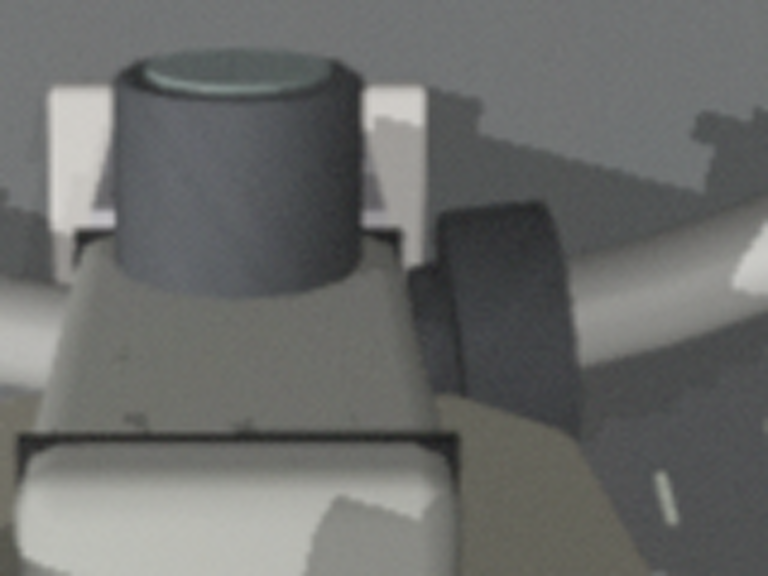

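>>> carry_out([
  [[255,0.9,0.1,-0.05,0,-0.2,0],[255,0.9,0,0,0,-0.4,0],[255,0.8,0,0,0,-0.4,0],[255,0.6,0,0,0,-0.25,0],[255,0.4,0,0,0,-0.15,0]],
])

```text
time_s: 16.22
eef_pos: [651.9, 130.7, 72.2]
orientation: [[-0.239, 0.001, -0.971], [0.971, 0.0, -0.239], [-0.0, -1.0, -0.001]]
ft_force: [1.2, -0.7, -4.0]
grip_width: 29.6
```

```bash
python3 - <<'E'
from plan import *
p,y,phi=where()
E
```

```text
t 16.22 p [651.88 130.67  72.18] yaw 103.83 tilt [-0.02 -0.07] F [ 1.24 -0.73 -3.97] M [-0.03 -0.37 -0.  ] w 29.64
phi 13.59 r 140.36 yawerr 0.24 z 72.18
Frad(out) 1.04 Ftan -1.00 Fz -3.97
```

>>> carry_out([
  [[255,0.4,0,-0.1,0,-0.05,0],[255,0.4,0,-0.05,0,-0.15,0],[255,0.4,0,0,0,-0.15,0],[255,0.3,0,0,0,-0.1,0],[255,0,0,0,0,0,0]],
])

```text
time_s: 16.63
eef_pos: [651.6, 132.1, 72.2]
orientation: [[-0.248, 0.001, -0.969], [0.969, -0.0, -0.248], [-0.001, -1.0, -0.001]]
ft_force: [0.5, -0.4, -4.3]
grip_width: 29.9
```

```bash
python3 - <<'E'
from plan import *
from h import *
from station import cams
p,y,phi=where()
d=cams.read_camera("wrist"); np.savez("pics/w11.npz",**d)
cv2.imwrite("pics/w11z.png",cv2.resize(d["image"][200:320,270:430,::-1],None,fx=4.8,fy=4.8,interpolation=cv2.INTER_CUBIC))
p,y,phi=where()
E
```

```text
t 16.63 p [651.58 132.13  72.17] yaw 104.34 tilt [-0.03 -0.06] F [ 0.51 -0.43 -4.35] M [-0.01 -0.32  0.04] w 29.88
phi 14.2 r 140.42 yawerr 0.14 z 72.17
Frad(out) 0.39 Ftan -0.54 Fz -4.35
t 16.68 p [651.6  132.1   72.18] yaw 104.33 tilt [-0.03 -0.06] F [ 1.14 -0.69 -4.54] M [-0.03 -0.4  -0.  ] w 29.85
phi 14.19 r 140.44 yawerr 0.14 z 72.18
Frad(out) 0.94 Ftan -0.95 Fz -4.54
```

View pics/w11z.png

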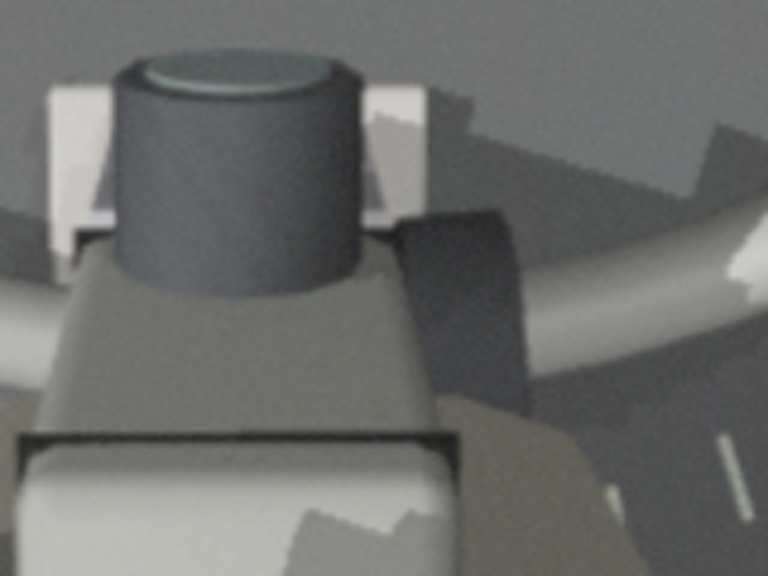

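```bash
python3 - <<'E'
from h import *
C=np.array([515.45,97.68])
def ph(n,zx,o,f,z):
    q=ray(load(n),o[0]+zx[0]/f-.5,o[1]+zx[1]/f-.5,z)[:2]-C; return np.hypot(*q).round(1),np.degrees(np.arctan2(q[1],q[0])).round(2)
print(ph("w9",(440,241),(270,170),3.5,45),ph("w10",(545,203),(270,200),4.8,45),ph("w11",(503,212),(270,200),4.8,45))
E
```

```text
(np.float64(124.0), np.float64(25.94)) (np.float64(124.1), np.float64(26.2)) (np.float64(124.2), np.float64(26.31))
```

>>> carry_out([
  [[255,0.4,0,-0.1,0,-0.1,0],[255,0.4,0,-0.05,0,-0.15,0],[255,0.3,0,0,0,-0.1,0],[255,0,0,0,0,0,0],[255,0,0,0,0,0,0]],
])

```text
time_s: 17.1
eef_pos: [651.6, 132.3, 72.2]
orientation: [[-0.253, 0.001, -0.967], [0.967, -0.001, -0.253], [-0.001, -1.0, -0.001]]
ft_force: [1.8, -0.4, -3.1]
grip_width: 29.8
```

```bash
python3 - <<'E'
from plan import *
p,y,phi=where()
E
```

```text
t 17.1 p [651.62 132.33  72.15] yaw 104.67 tilt [-0.08 -0.05] F [ 1.77 -0.43 -3.07] M [-0.21 -0.29 -0.03] w 29.79
phi 14.28 r 140.51 yawerr 0.4 z 72.15
Frad(out) 1.61 Ftan -0.85 Fz -3.07
```

>>> carry_out([
  [[255,0,0,-0.05,0,0.2,0],[255,0,0,0,0,0,0],[255,0,0,0,0,0,0],[255,0.6,0,0,0,0,0],[255,0.7,0,0,0,0,0]],
])

```text
time_s: 17.52
eef_pos: [651.5, 132.5, 72.1]
orientation: [[-0.249, 0.001, -0.969], [0.969, -0.002, -0.249], [-0.003, -1.0, -0.001]]
ft_force: [2.3, -3.4, -3.8]
grip_width: 29.7
```

```bash
python3 - <<'E'
from plan import *
p,y,phi=where()
E
```

```text
t 17.52 p [651.47 132.54  72.12] yaw 104.41 tilt [-0.15 -0.03] F [ 2.31 -3.44 -3.77] M [-0.89 -0.56  0.  ] w 29.72
phi 14.38 r 140.42 yawerr 0.04 z 72.12
Frad(out) 1.38 Ftan -3.90 Fz -3.77
```

>>> carry_out([
  [[255,0.1,0.3,0,0,0,0.1],[255,0.1,0.3,0,0,0,0],[255,0.1,0.2,0,0,0,0],[255,0.1,0,0,0,0,0],[255,0.1,0,0,0,0,0]],
])

```text
time_s: 17.93
eef_pos: [651.5, 132.6, 72.1]
orientation: [[-0.249, 0.002, -0.969], [0.969, -0.005, -0.249], [-0.005, -1.0, -0.001]]
ft_force: [1.6, -2.3, -2.0]
grip_width: 29.7
```

```bash
python3 - <<'E'
from plan import *
p,y,phi=where()
E
```

```text
t 17.93 p [651.49 132.6   72.07] yaw 104.39 tilt [-0.29 -0.06] F [ 1.56 -2.28 -1.95] M [-0.56 -0.38  0.02] w 29.68
phi 14.4 r 140.45 yawerr -0.01 z 72.07
Frad(out) 0.95 Ftan -2.59 Fz -1.95
```

>>> carry_out([
  [[255,0,0.4,0,0,0,-0.2],[255,0.1,0.3,0,0,0,0],[255,0.1,0,0,0,0,0],[160,0,0,0,0,0,0],[160,0,0,0,0,0,0]],
])

```text
time_s: 18.35
eef_pos: [651.2, 133.8, 71.9]
orientation: [[-0.249, 0.001, -0.969], [0.969, 0.0, -0.249], [-0.0, -1.0, -0.001]]
ft_force: [-0.6, 0.3, -0.2]
grip_width: 34.2
```

```bash
python3 - <<'E'
from plan import *
p,y,phi=where()
E
```

```text
t 18.35 p [651.24 133.75  71.93] yaw 104.4 tilt [-0.   -0.08] F [-0.58  0.33 -0.18] M [ 0.06  0.05 -0.01] w 34.2
phi 14.88 r 140.5 yawerr -0.48 z 71.93
Frad(out) -0.48 Ftan 0.46 Fz -0.18
```

>>> carry_out([
  [[90,-1,0,0,0,0,0],[90,0,0,0,0,0,0],[90,0,0,0,0,0,0],[90,0,0,0,0,0,0],[90,0,0,0,0,0,0]],
])

```text
time_s: 18.77
eef_pos: [651.1, 135.2, 71.9]
orientation: [[-0.251, 0.001, -0.968], [0.968, 0.003, -0.251], [0.002, -1.0, -0.002]]
ft_force: [0.5, 0.3, 0.2]
grip_width: 59.4
```

```bash
python3 - <<'E'
from plan import *
from h import *
from station import cams
p,y,phi=where()
d=cams.read_camera("wrist"); np.savez("pics/w12.npz",**d)
cv2.imwrite("pics/w12z.png",cv2.resize(d["image"][200:420,230:490,::-1],None,fx=2.7,fy=2.7,interpolation=cv2.INTER_CUBIC))
E
```

```text
t 18.77 p [651.13 135.23  71.91] yaw 104.51 tilt [ 0.13 -0.1 ] F [0.47 0.26 0.23] M [ 0.07  0.03 -0.01] w 59.4
phi 15.47 r 140.78 yawerr -0.96 z 71.91
Frad(out) 0.52 Ftan 0.12 Fz 0.23
```

View pics/w12z.png

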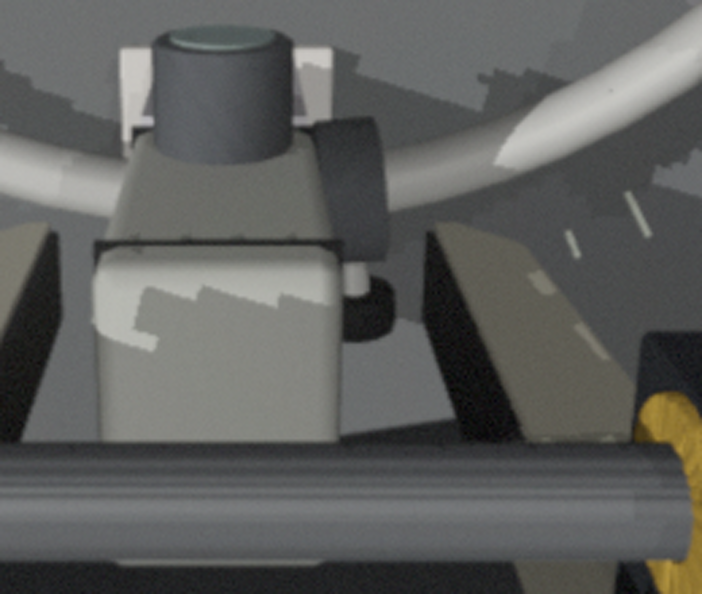

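>>> carry_out([
  [[90,-1,-6,0,0,0,0],[90,0,-12,0,0,0,0],[90,0,-18,0,0,0,0],[90,0,-22,0,0,0,0],[90,0,-22,0,0,0,0]],
])

```text
time_s: 19.23
eef_pos: [648.6, 133.3, 152.6]
orientation: [[-0.251, -0.007, -0.968], [0.968, 0.0, -0.251], [0.002, -1.0, 0.007]]
ft_force: [-0.4, -0.5, -0.5]
grip_width: 60.1
```

>>> carry_out([
  [[90,0,-22,0,0,0,0],[90,0,-22,-5,0,0,0],[90,0,-15,-10,0,0,0],[90,0,-6,-5,0,0,0],[90,0,0,0,0,0,0]],
])

```text
time_s: 19.65
eef_pos: [670.6, 138.2, 232.0]
orientation: [[-0.25, 0.003, -0.968], [0.968, 0.003, -0.25], [0.002, -1.0, -0.004]]
ft_force: [-0.3, -0.2, -0.3]
grip_width: 60.2
```

```bash
python3 - <<'E'
from plan import *
from h import *
from station import cams
p,y,phi=where()
d=cams.read_camera("wrist"); np.savez("pics/w13.npz",**d); cv2.imwrite("pics/w13.png",d["image"][:,:,::-1])
d=cams.read_camera("side"); np.savez("pics/s13.npz",**d); cv2.imwrite("pics/s13z.png",cv2.resize(d["image"][120:280,170:370,::-1],None,fx=3.7,fy=3.7,interpolation=cv2.INTER_CUBIC))
E
```

```text
t 19.65 p [670.57 138.21 231.97] yaw 104.48 tilt [ 0.13 -0.22] F [-0.26 -0.25 -0.27] M [ 0.03 -0.05  0.  ] w 60.17
phi 14.64 r 160.33 yawerr -0.17 z 231.97
Frad(out) -0.31 Ftan -0.18 Fz -0.27
```

View pics/w13.png

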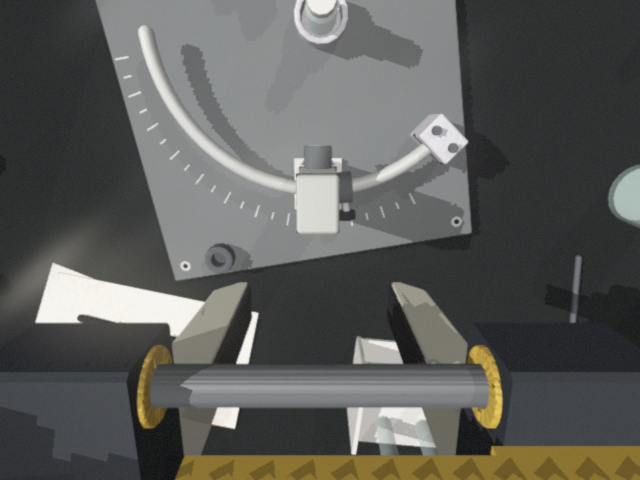

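View pics/s13z.png

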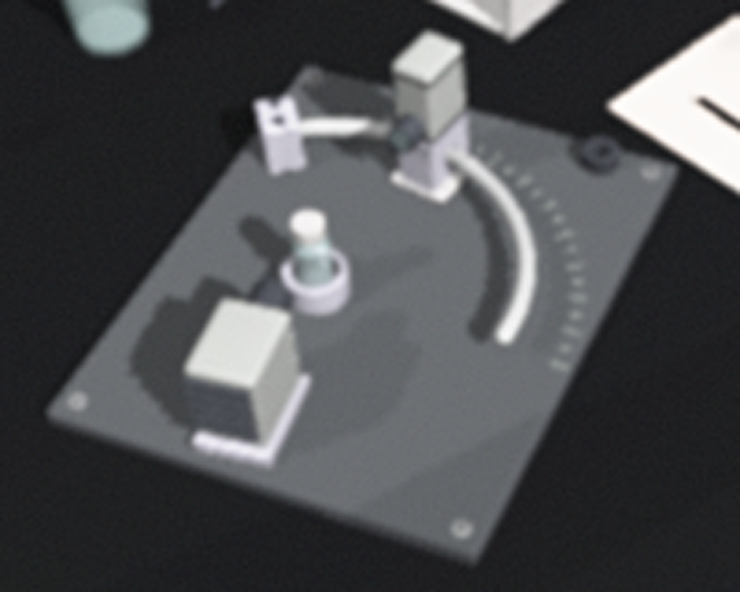

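```bash
python3 - <<'E'
from h import *
def edges(n,v0,v1,u0,u1):
    g=load(n)["image"].astype(np.float32).mean(2)[v0:v1,u0:u1].mean(0); gr=np.gradient(g)
    out=[]
    for sgn in(1,-1):
        j=int(np.argmax(sgn*gr)); a,b,c=(sgn*gr[j-1:j+2]) if 0<j<len(gr)-1 else (0,1,0); out.append(round(u0+j+.5*(a-c)/(a-2*b+c),2))
    return out
for n in("w9","w10","w11","w12"):
    print(n,"shoeL",edges(n,222,234,268,290),"shoeR",edges(n,222,232,345,366),"collar far",edges(n,250,262,366,400),"hous R",edges(n,296,312,350,372),"hous L",edges(n,320,330,262,285))
E
```

```text
w9 shoeL [np.float32(279.85), np.float32(276.54)] shoeR [345.0, np.float32(358.12)] collar far [np.float32(378.14), np.float32(367.85)] hous R [np.float32(365.81), np.float32(363.08)] hous L [np.float32(274.0), np.float32(271.07)]
w10 shoeL [np.float32(279.84), np.float32(276.03)] shoeR [345.0, np.float32(358.11)] collar far [np.float32(387.79), np.float32(374.79)] hous R [np.float32(365.88), np.float32(363.04)] hous L [np.float32(273.99), np.float32(270.97)]
w11 shoeL [np.float32(279.86), 289.0] shoeR [345.0, np.float32(358.11)] collar far [np.float32(377.8), np.float32(373.96)] hous R [np.float32(365.92), np.float32(363.02)] hous L [np.float32(273.98), np.float32(270.9)]
w12 shoeL [np.float32(273.99), np.float32(285.73)] shoeR [np.float32(361.98), np.float32(352.58)] collar far [np.float32(371.32), np.float32(367.53)] hous R [np.float32(357.35), np.float32(365.82)] hous L [np.float32(266.04), np.float32(279.27)]
```

```bash
python3 - <<'E'
from station import r
print(r.hand_in())
E
```

```text
the job is handed in; nothing more can be done
None
```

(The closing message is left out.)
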